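Clear both anti-theft labels of a coffee tin at the till

ROBOT

A 7-joint arm with a two-finger parallel gripper is mounted at the origin on the work surface. World frame = base frame: x ahead of the robot, y to its left, z up, the work surface at z = 0. Lengths are in m, angles in rad, forces in N, time in s.
With the tool pointing down it reaches from about 0.4 to 0.875 m from the base axis. Payload 6.5 kg.
Tool frame: the origin (TCP) lies at the very end of the fingers, on their centre line; the grasp point (between the pads) lies 19 mm behind it (r.hold_point_z is the distance from the TCP to the grasp point, in m); z points along the fingers, y is the direction in which the jaws open and shut (so a half turn about z gives the same grasp; the last joint's range is limited). The gripper opens to 85 mm and grips with 20 to 120 N. Pads are 22 mm wide; open, the fingers measure 114 mm over their backs; the gripper's body (76 mm by 85 mm) begins 54 mm behind the grasp point. The pads swing forward as they close: fully open they stand 13 mm farther back than shut.
Start: joints at [1.224, 0.536, -0.004, 1.538, 0.003, 1.067, -0.071], TCP at [0.18, -0.625, 0.231] pointing down, gripper open.
Joint ranges: [-2.7, 2.7], [-0.37, 2.16], [-1.27, 1.26], [0.24, 2.4], [-1.31, 4.45], [0.19, 1.91], [-2.76, 2.76]. Speed limits (rad/s): [2.39, 2.39, 3.14, 3.14, 3.14, 3.14, 3.14].

INTERFACE

Orientations are given as a rotation vector (axis times angle).
In Python, from cell import r gives the robot as it stands. The module is installed in compiled form; this text tells all that it offers.
- The arm moves only by the tool drive_tool, never from a script. Its argument "deltas" is a list of rows, each a list of 3 entries, a list of its own where there are three numbers: the opening, from -1 (shut) to 1 (fully open), so that 0 is half open, then the shift along the tool's x, y, z in mm, then the turn about the tool's z in rad. A call has 1 to 5 rows; each row is the pose to reach, as a shift and turn from the pose measured when the call began, along the tool's axes at that moment; what a row does not reach only later rows make up. A row lasts 1/12 s, in which the tool goes at most 41.7 mm and 7.16 degrees, less where a joint would pass 70% of its speed; a pose out of reach is approached as far as the arm can. A call with a gripper value outside its range is refused whole. The fingers move at their own pace and stop on an object; "grip_force" is the grip in N (left out, the last holds). Time passes only in rows, so rows that repeat a pose let the fingers close. It gives the time, the measured TCP pose, the force and the opening at its end, in the units of the state.
- r.state(): the state, without advancing time (a new reading comes with each control period).
- r.get_image(name): name is "scene" or "side" or "wrist"; returns the picture (420x560x3 uint8, red, green, blue); there is no depth.
- r.get_calibration(name): a dict with "intrinsics" (3x3 intrinsics, pixels), "eye" and "rotation" of the camera in the world. Camera axes: x right, y down, z forward; pixel columns grow to the right and rows downward; lengths in m; the calibration is good to about 2 mm. A picture is of the moment at which its call begins: read the wrist's pose just before it. get_calibration takes no time and is no camera call; for the wrist camera it gives the pose at the moment of the call.
- r.sign_off(): hands the job in, once; it reports no verdict.
The state is a dict: "time": time; "qpos": joint angles; "qvel": joint speeds; "tau": joint torques, N m; "tcp_pos": TCP position; "tool_rot": TCP orientation; "contact_force": force on the tool from outside, world axes, zero at the start; "moment": the same for the moment, N m; "opening": finger opening in m.
Only numpy, scipy, OpenCV 4.12 (cv2) and the standard library are available. Lean on these libraries where they do the work, as an engineer would, in place of code of your own. Each camera call takes 0.05 s, during which the arm holds its last target.

TASK

The flat coffee tin carries a hidden anti-theft label on its front (the broad face with the paper label, nearest the cap) and another on its plain back. Lay the front flat against the middle of the till's sloping black pad, foot down near the pad's lip, and keep it there about a second; then turn the tin round and do the same with the back. Finally stand the tin upright in the wooden tray and let go, never dropping it and leaving the other things on the counter where they are.

Things in the scene. Friction and masses are not known exactly. Their poses are not given: they have to be found in the camera images.
- tin: Loose flat bare-metal tin, upright, 0.3 kg: 42 mm thick (its x), 60 wide (y), 140 tall (z). Origin: centre of its underside, z up. Front broad face at x = -21 mm, with a pale paper label; bare back at x = +21. A dark round cap, 19 mm across, 9 high, sits off-centre on top near the front edge (x = -9.5). Grip the 60 mm width by the narrow sides: both broad faces stay free.
- tin_front (a point): Middle of the tin's front face, 70 mm above its foot, at tin (-21, 0, 70) mm; same axes as the tin.
- tin_back (a point): Middle of the tin's back face, 70 mm above its foot, at tin (21, 0, 70) mm; same axes as the tin.
- pad: Flat black pad on the white label reader, leaning back 30 degrees from vertical, fixed. Origin: on its surface, middle of its lower edge at the lip, 22 mm above the counter. x up the slope (pad 105 mm long), y across (92 mm wide, housing 113), z normal, out of the surface. The lip: a 10 mm thick bar below x = 0, 110 mm wide, 16 mm proud of the surface (z 0 to 16 mm).
- reader: The whole label reader, a white wedge-shaped box 155 mm deep, 110 mm wide and 113 mm high, fixed. Origin: under its middle on the counter; the sloping pad faces its -x, the flat top (113 mm high) reaches to x = 100 mm behind the pad. z up.
- tray: Light wooden handing-over tray, fixed, 220 mm (its x) by 160 mm (its y) outside, with a rim 5 mm thick and 20 mm high; its floor is 8 mm above the counter. Origin: centre of its underside; z up.
- canister: Bystander: round white ceramic sugar jar with a steel lid, 70 mm across, 115 mm tall, loose. Origin: centre of underside.
- cups: Bystander: upright stack of pale paper cups, closed flat on top, 82 mm across, 139 mm tall, loose. Origin: centre of underside.
- jug: Bystander: small steel milk jug with a side handle at its +y, 80 mm across, 95 mm tall, loose. Origin: centre of underside.
- tamper: Bystander: dark steel coffee tamper standing on its disc, 58 mm across, 88 mm tall, loose. Origin: centre of underside.
- spoon: Bystander: steel spoon lying on the counter, 170 mm long (along its x), loose.
There are look-alikes about, which are no part of the job. Several things have the shape of the tin; the one meant has the colours described above.

How it is judged:
By the outcome, as a careful person would: the job done as asked, in the order asked, and still so for the second after the job is handed in, with the robot touching nothing.
It also fails if it takes over 61 s, if anything falls off the work surface, if the arm or the gripper's body presses on something with over 40 N, if the wrist force passes 120 N, or if a joint passes its speed limit or range.

## Working session

There is one attempt and no reset: what is moved stays moved. The work goes in short steps, Python scripts to look and compute and a tool call to move; the robot and the scene stay as the last step left them, time stands still between calls to the robot, and variables do not carry over. Pictures are saved under pics/ and viewed, and the job is handed in when it is done.

Besides the shell and the picture viewer there is one more tool, called by a JSON object that holds its "op" and its "data". drive_tool: Moves the arm, as the interface text tells. Its arguments: {"type":"object","properties":{"deltas":{"type":"array"},"grip_force":{"type":"number"}},"required":["deltas"]}

```bash
mkdir -p pics
cat > h.py <<'E'
import numpy as np, cv2
from cell import r
from scipy.spatial.transform import Rotation as R
def snap(n,f,crop=None,s=1):
    im=r.get_image(n)
    np.save('pics/'+f+'.npy',im)
    im=im[:,:,::-1]
    if crop: im=im[crop[1]:crop[3],crop[0]:crop[2]]
    im=cv2.resize(im,None,fx=s,fy=s,interpolation=cv2.INTER_CUBIC)
    cv2.imwrite('pics/'+f+'.png',im)
def ray(n,u,v,c=None):
    c=c or r.get_calibration(n)
    K=np.array(c['intrinsics']);d=np.array(c['rotation'])@np.linalg.solve(K,[u,v,1.]);return np.array(c['eye']),d
def onz(n,u,v,z,c=None):
    e,d=ray(n,u,v,c);return e+d*(z-e[2])/d[2]
def proj(n,p,c=None):
    c=c or r.get_calibration(n)
    K=np.array(c['intrinsics']);q=K@(np.array(c['rotation']).T@(np.array(p)-np.array(c['eye'])));return q[:2]/q[2]
E
python3 - <<'E'
from h import *
np.set_printoptions(precision=4,suppress=True)
print(r.state(), r.hold_point_z)
for n in('scene','side','wrist'):
    c=r.get_calibration(n);print(n,c)
    snap(n,n+'0',s=1.4)
E
```

```text
{'time': 0.0, 'qpos': array([ 1.2238,  0.5372, -0.0044,  1.5389,  0.0026,  1.0673, -0.0712]), 'qvel': array([-0.0015,  0.0004, -0.0014,  0.0008, -0.0015, -0.0008, -0.0002]), 'tau': array([ -0.0002, -58.3418,   1.0484, -25.9106,   0.0123,   0.0095,
         0.    ]), 'tcp_pos': array([ 0.1799, -0.6239,  0.2304]), 'tool_rot': array([-3.1089, -0.4395,  0.0006]), 'contact_force': array([-1.2043,  0.1177,  0.2456]), 'moment': array([0.0338, 0.0533, 0.07  ]), 'opening': 0.08508849743177474} 0.0187
scene {'intrinsics': array([[436.453 ,   0.    , 276.5037],
       [  0.    , 436.453 , 211.4292],
       [  0.    ,   0.    ,   1.    ]]), 'eye': array([ 1.206 , -0.4857,  0.7394]), 'rotation': array([-2.059 , -1.1216,  0.51  ])}
side {'intrinsics': array([[522.2901,   0.    , 278.4711],
       [  0.    , 522.2901, 212.437 ],
       [  0.    ,   0.    ,   1.    ]]), 'eye': array([-0.0324,  0.6516,  1.004 ]), 'rotation': array([-0.9013,  2.5424, -1.049 ])}
wrist {'intrinsics': array([[306.6804,   0.    , 282.1046],
       [  0.    , 306.6804, 206.1581],
       [  0.    ,   0.    ,   1.    ]]), 'eye': array([ 0.2504, -0.6036,  0.3735]), 'rotation': array([ 2.315 , -1.7414, -0.258 ])}
```

```bash
sed -i "s/np.array(c\['rotation'\])/R.from_rotvec(c['rotation']).as_matrix()/" h.py; grep -n rotvec h.py
```

```text
13:    K=np.array(c['intrinsics']);d=R.from_rotvec(c['rotation']).as_matrix()@np.linalg.solve(K,[u,v,1.]);return np.array(c['eye']),d
18:    K=np.array(c['intrinsics']);q=K@(R.from_rotvec(c['rotation']).as_matrix().T@(np.array(p)-np.array(c['eye'])));return q[:2]/q[2]
```

View pics/scene0.png

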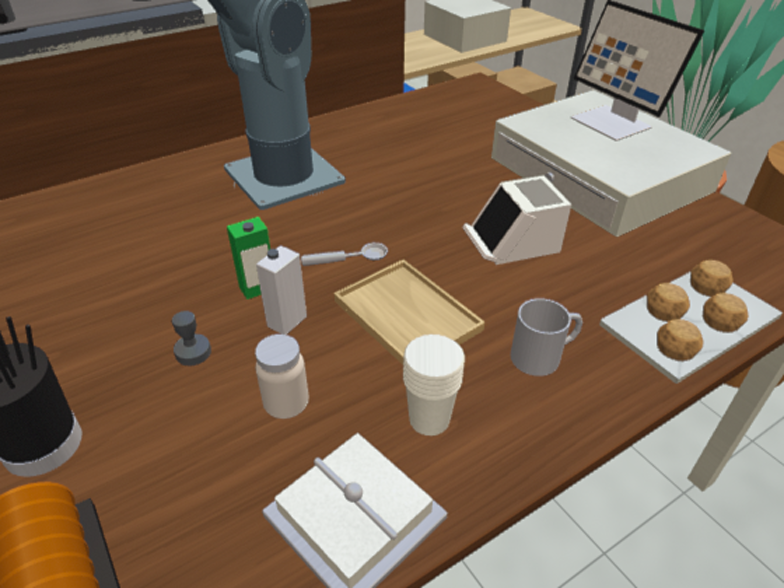

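View pics/side0.png

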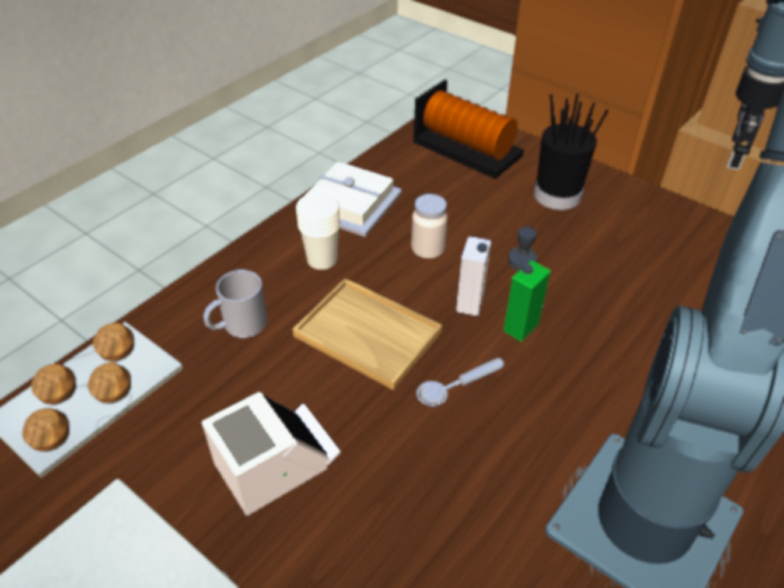

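View pics/wrist0.png

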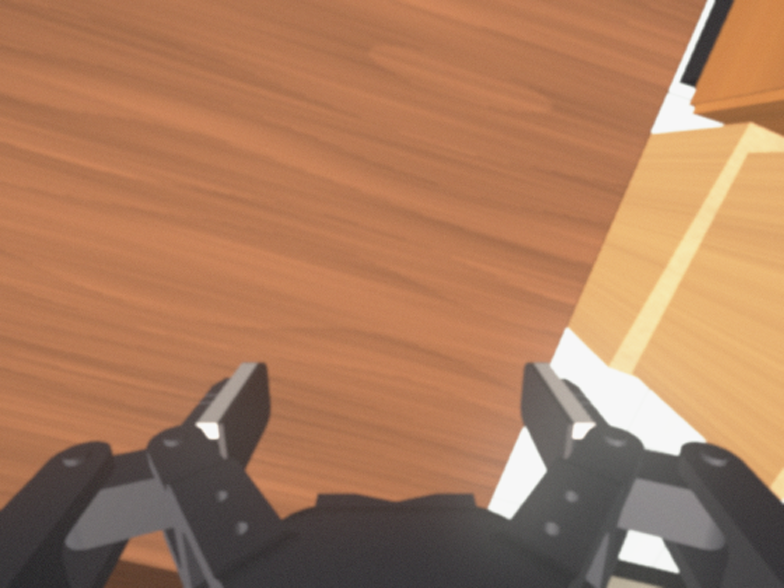

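Run:
```python
import numpy as np,cv2
a=np.load('pics/scene0.npy')[:,:,::-1];b=np.load('pics/side0.npy')[:,:,::-1]
A=cv2.resize(a[150:245,155:225],None,fx=5.6,fy=5.6,interpolation=cv2.INTER_CUBIC)
B=cv2.resize(b[155:250,320:400],None,fx=5.0,fy=5.6,interpolation=cv2.INTER_CUBIC)
cv2.imwrite('pics/crop1.png',np.hstack([A,B]));print(A.shape,B.shape)
A=cv2.resize(a[120:195,320:420],None,fx=4,fy=4,interpolation=cv2.INTER_CUBIC)
B=cv2.resize(b[275:370,140:245],None,fx=3.8,fy=3.8,interpolation=cv2.INTER_CUBIC)
h=max(A.shape[0],B.shape[0]);A=cv2.copyMakeBorder(A,0,h-A.shape[0],0,0,0);B=cv2.copyMakeBorder(B,0,h-B.shape[0],0,0,0)
cv2.imwrite('pics/crop2.png',np.hstack([A,B]))
A=cv2.resize(a[180:265,235:350],None,fx=4,fy=4,interpolation=cv2.INTER_CUBIC)
B=cv2.resize(b[195:280,205:320],None,fx=2.9,fy=4,interpolation=cv2.INTER_CUBIC)
cv2.imwrite('pics/crop3.png',np.hstack([A,B]))
```

```text
(532, 392, 3) (532, 400, 3)
```

View pics/crop1.png

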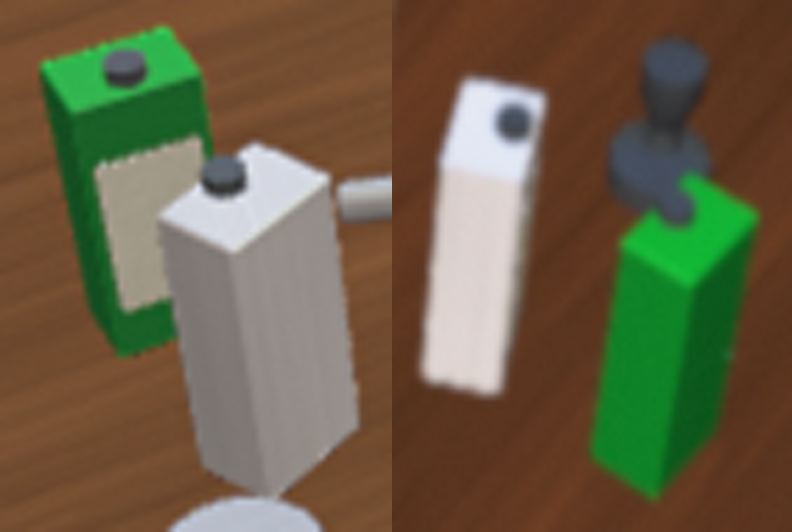

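View pics/crop2.png

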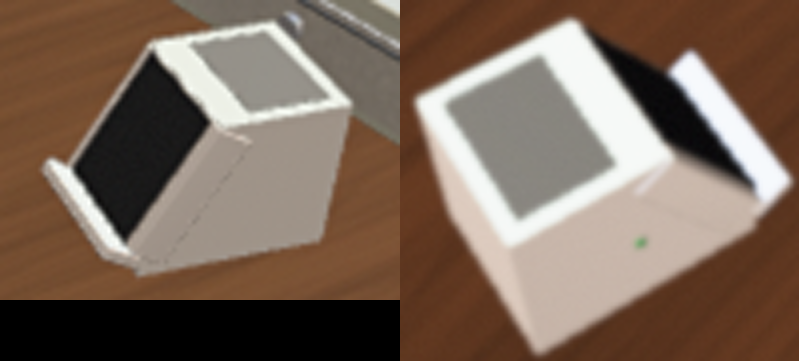

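View pics/crop3.png

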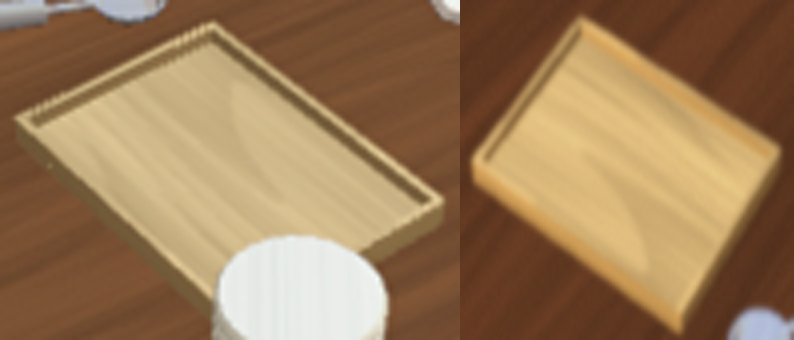

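```bash
cat > fit.py <<'E'
from h import *
from scipy.optimize import least_squares
np.set_printoptions(precision=4,suppress=True)
C={n:r.get_calibration(n) for n in('scene','side')}
def fit(obs,x0,body=None):
    def f(p):
        o=[]
        for n,fn,uv in obs:
            l=np.array(fn(p),float)
            c,s=np.cos(p[2]),np.sin(p[2])
            w=[p[0]+c*l[0]-s*l[1],p[1]+s*l[0]+c*l[1],l[2]]
            o+=list(proj(n,w,C[n])-uv)
        return np.array(o)
    return min((least_squares(f,[x0[0],x0[1],x0[2]+k*np.pi/2]+list(x0[3:])) for k in range(4)),key=lambda s:s.cost),f
E
python3 - <<'E'
from fit import *
print('tin approx',onz('scene',199,185,.14),onz('side',340,178,.14))
print('pad',onz('scene',344,171,.022),'tray',onz('scene',292,208,.02))
def K(x,y,z): return lambda p:(x,y,z)
# tin: dims a(42) x b(60). scene top corners order: left,bottom,right,back ; long edge bottom-right
h=.14
# use free local axes: X=thickness, Y=width
a,b=.021,.03
# assume left=(-a,-b)? try: left->bottom is short edge (X), bottom->right is long (Y)
for sg in (1,-1):
    L=(-a*sg,-b);Bm=(a*sg,-b);Rt=(a*sg,b);Bk=(-a*sg,b)
    obs=[('scene',K(*L,h),(183.6,188.75)),('scene',K(*Bm,h),(197,195)),('scene',K(*Rt,h),(213.9,182.1)),('scene',K(*Bk,h),(200.5,175.5)),
     ('scene',K(*L,0),(191.6,233.4)),('scene',K(*Bm,0),(203.6,238.75)),('scene',K(*Rt,0),(218.9,226.8))]
    s,f=fit(obs,[.66,-.33,0]);print('tin',s.x,s.cost);print(f(s.x).reshape(-1,2))
    if s.cost<200:
        p=s.x;c,sn=np.cos(p[2]),np.sin(p[2])
        for z in(h,0):
            for l in (L,Bm,Rt,Bk):
                print(z,proj('side',[p[0]+c*l[0]-sn*l[1],p[1]+sn*l[0]+c*l[1],z],C['side']))
print('cap world scene/side',onz('scene',224/5.6+155,160/5.6+150,.149),onz('side',120/5+320,118/5.6+155,.149))
# pad
e=.046;H=.056;zt=.022+.105*np.cos(np.pi/6);xt=.0525
obs=[('scene',K(0,e,.022),(338,162)),('scene',K(0,-e,.022),(350.75,180.5)),('scene',K(xt,e,zt),(358.75,133.75)),('scene',K(xt,-e,zt),(373,150.5)),
('scene',lambda p:(p[3],H,.113),(389.5,125)),('scene',lambda p:(p[3],-H,.113),(407.5,145.75)),
('side',lambda p:(p[3],H,.113),(144,301.3)),('side',lambda p:(p[3],-H,.113),(185.3,279.7)),('side',K(xt,-H,.113),(211.6,316.3))]
obs=obs[:6]+[('side',lambda p:(p[3],H,.113),(169.5,340)),('side',lambda p:(p[3],-H,.113),(144,301.3)),('side',K(xt,-H,.113),(185.3,279.7)),('side',K(xt,H,.113),(211.6,316.3))]
s,f=fit(obs,[.6,.1,0,.15]);print('pad',s.x,s.cost);print(f(s.x).reshape(-1,2))
A,B=.11,.08
obs=[('scene',K(-A,-B,.02),(238.75,210)),('scene',K(-A,B,.02),(288.25,185.5)),('scene',K(A,B,.02),(345.75,230.75)),
('side',K(A,-B,.02),(247.4,198.75)),('side',K(-A,-B,.02),(315.3,233)),('side',K(A,B,.02),(209.5,235)),('side',K(-A,B,.02),(280.9,275.5))]
s,f=fit(obs,[.7,-.1,0]);print('tray',s.x,s.cost);print(f(s.x).reshape(-1,2))
E
```

```text
tin approx [ 0.4603 -0.212   0.14  ] [ 0.4564 -0.2091  0.14  ]
pad [0.4751 0.2091 0.022 ] tray [ 0.5251 -0.0007  0.02  ]
tin [ 0.4591 -0.212   0.4066] 4.158304098495328
[[-1.0358 -0.3889]
 [-0.1798 -0.0024]
 [ 0.7048 -0.9697]
 [ 0.0678 -0.5161]
 [-0.824   0.3001]
 [ 0.3112  1.7667]
 [ 1.0331 -0.5456]]
0.14 [350.1829 170.9045]
0.14 [333.8682 167.9155]
0.14 [329.0898 183.1295]
0.14 [345.8947 186.3053]
0 [344.7891 210.0078]
0 [329.64   207.0156]
0 [325.0801 222.2863]
0 [340.6508 225.4523]
tin [ 0.4676 -0.2136  5.5833] 486.0179118216566
[[  0.383    2.9552]
 [ -7.7471 -14.7523]
 [  1.2002   0.1666]
 [ 10.1477  18.3595]
 [  0.5404   3.7369]
 [ -6.8742 -13.4101]
 [  1.5019   0.6269]]
cap world scene/side [ 0.4451 -0.2136  0.149 ] [ 0.4477 -0.2124  0.149 ]
pad [0.476  0.208  1.2907 0.1475] 6.064019491702547
[[-0.5203  0.2333]
 [-0.0656  0.3591]
 [-0.5785 -1.9954]
 [ 0.1489 -1.1036]
 [-1.8899 -0.1368]
 [ 0.2004 -0.1436]
 [-1.113   0.0346]
 [-0.3912 -0.8028]
 [-0.408  -0.353 ]
 [-0.3191 -0.1782]]
tray [ 0.5568 -0.0262  0.0775] 4.44710018934351
[[-0.0534 -1.611 ]
 [ 0.1325 -0.668 ]
 [-0.0865 -1.0282]
 [-0.5253 -0.0512]
 [ 0.5692 -0.21  ]
 [-0.4473 -0.5328]
 [-0.3042 -1.8826]]
```

Run:
```python
from fit import *
for k,(u,v) in dict(a=(40,65),b=(165,28),c=(203,75),d=(75,112)).items(): print('green',k,onz('scene',u/5.6+155,v/5.6+150,.14))
print('green side',[onz('side',u/5+320,v/5.6+155,.14) for u,v in((760-392,215),(690-392,290),(620-392,240))])
print('canister',onz('scene',278/1.4,350/1.4,.115),onz('side',431/1.4,205/1.4,.115))
print('tamper',onz('scene',185/1.4,320/1.4,.088),onz('side',526/1.4,236/1.4,.088))
print('cups',onz('scene',434/1.4,357/1.4,.139),onz('side',318/1.4,208/1.4,.139))
print('jug',onz('scene',543/1.4,315/1.4,.095))
print('spoon',onz('scene',375/1.4,251/1.4,.0),onz('scene',305/1.4,260/1.4,.0))
print(onz('scene',570/1.4,160/1.4,.1),'till')
s=r.state();print(R.from_rotvec(s['tool_rot']).as_matrix(),s['time'])
```

```text
green a [ 0.3287 -0.247   0.14  ]
green b [ 0.3317 -0.1904  0.14  ]
green c [ 0.3735 -0.1914  0.14  ]
green d [ 0.3692 -0.2476  0.14  ]
green side [array([ 0.3243, -0.2448,  0.14  ]), array([ 0.3265, -0.1835,  0.14  ]), array([ 0.3685, -0.1885,  0.14  ])]
canister [ 0.6198 -0.2912  0.115 ] [ 0.612  -0.2863  0.115 ]
tamper [ 0.4577 -0.3764  0.088 ] [ 0.4328 -0.3538  0.088 ]
cups [ 0.7675 -0.1288  0.139 ] [ 0.7544 -0.1179  0.139 ]
jug [0.7552 0.0912 0.095 ]
spoon [0.3673 0.0256 0.    ] [ 0.3173 -0.1058  0.    ]
[0.4336 0.4753 0.1   ] till
[[ 0.9608  0.2772 -0.0005]
 [ 0.2772 -0.9608  0.0013]
 [-0.0001 -0.0014 -1.    ]] 0.15
```

```bash
cat > go.py <<'E'
# usage: go.py x y z yaw(tool x axis, world) -> remaining delta in tool axes (mm) and turn (rad)
import sys
from h import *
np.set_printoptions(precision=4,suppress=True)
def go(x,y,z,yaw,name=''):
    s=r.state();M=R.from_rotvec(s['tool_rot']).as_matrix()
    d=M.T@(np.array([x,y,z])-s['tcp_pos'])*1000
    cy=np.arctan2(M[1,0],M[0,0])
    t=cy-yaw
    print(name,'d',d.round(1),'|d|',round(float(np.linalg.norm(d)),1),'turn',round(float(t),3),'yaw',round(float(cy),3),'F',s['contact_force'].round(1),'op',round(float(s['opening']),4),'t',round(s['time'],2),'tcp',s['tcp_pos'].round(4))
    return d,t
if __name__=='__main__': go(*map(float,sys.argv[1:5]))
E
python3 go.py .459 -.212 .231 .407
```

```text
d [ 382.3 -318.6   -0. ] |d| 497.7 turn -0.126 yaw 0.281 F [ 1.2 -0.3 -0.7] op 0.086 t 0.15 tcp [ 0.18   -0.6241  0.2306]
```

{"op": "drive_tool", "data": {"deltas": [[1, [30, -25, 0], 0], [1, [61, -51, 0], 0], [1, [92, -77, 0], 0], [1, [122, -102, 0], 0], [1, [153, -128, 0], 0]]}}

```text
time: 0.57
tcp_pos: [0.292, -0.457, 0.2306]
tool_rot: [-3.109, -0.439, 0.001]
contact_force: [0.9, -1.2, 0.8]
opening: 0.0855
```

{"op": "drive_tool", "data": {"deltas": [[1, [30, -25, 0], 0], [1, [61, -51, 0], 0], [1, [92, -77, 0], 0], [1, [122, -102, 0], 0], [1, [153, -128, 0], 0]]}}

```text
time: 0.98
tcp_pos: [0.4041, -0.2901, 0.2308]
tool_rot: [-3.11, -0.438, 0.001]
contact_force: [0.9, -1.4, 0.1]
opening: 0.0853
```

```bash
python3 go.py .459 -.212 .231 .407
```

```text
d [ 74.4 -59.8  -0.2] |d| 95.5 turn -0.127 yaw 0.28 F [ 0.9 -1.4  0.1] op 0.0853 t 0.98 tcp [ 0.4041 -0.2901  0.2308]
```

{"op": "drive_tool", "data": {"deltas": [[1, [30, -24, 0], -0.06], [1, [55, -44, 0], -0.12], [1, [74, -60, 0], -0.127], [1, [74, -60, 0], -0.127]]}}

```text
time: 1.32
tcp_pos: [0.4618, -0.2061, 0.2309]
tool_rot: [-3.071, -0.648, -0.003]
contact_force: [0.7, 0.1, -0.1]
opening: 0.0853
```

Run:
```python
from h import *
from go import go
go(.459,-.212,.231,.407)
c=r.get_calibration('wrist')
snap('wrist','w1',s=1.4)
p=[.459,-.212];th=.407;co,si=np.cos(th),np.sin(th)
im=cv2.imread('pics/w1.png')
for z,col in((.14,(0,0,255)),(0,(255,0,0))):
    q=[]
    for l in((-.021,-.03),(.021,-.03),(.021,.03),(-.021,.03)):
        q.append(proj('wrist',[p[0]+co*l[0]-si*l[1],p[1]+si*l[0]+co*l[1],z],c)*1.4)
    cv2.polylines(im,[np.int32(np.round(q))],True,col,1)
cv2.imwrite('pics/w1o.png',im)
```

```text
d [-5.   4.3 -0.1] |d| 6.6 turn 0.009 yaw 0.416 F [ 0.7  0.1 -0.1] op 0.0853 t 1.32 tcp [ 0.4618 -0.2061  0.2309]
```

View pics/w1o.png

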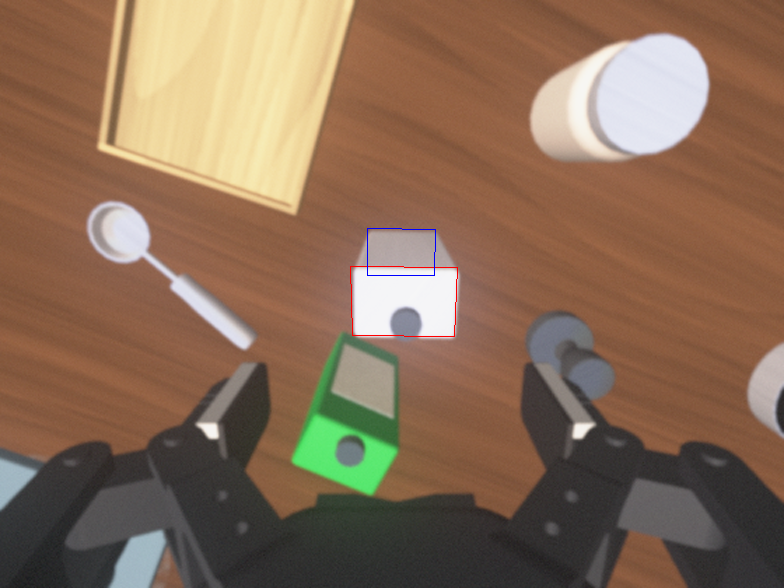

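{"op": "drive_tool", "data": {"deltas": [[1, [-5, 4.3, 20], 0.009], [1, [-5, 4.3, 55], 0.009], [1, [-5, 4.3, 90], 0.009], [1, [-5, 4.3, 120], 0.009], [1, [-5, 4.3, 135], 0.009]], "grip_force": 30}}

```text
time: 1.78
tcp_pos: [0.4541, -0.2152, 0.0923]
tool_rot: [-3.074, -0.626, 0.007]
contact_force: [-0.3, 0.4, 0.0]
opening: 0.085
```

```bash
python3 go.py .459 -.212 .095 .407
```

```text
d [ 5.8 -1.  -2.7] |d| 6.5 turn -0.005 yaw 0.402 F [-0.3  0.4  0. ] op 0.085 t 1.78 tcp [ 0.4541 -0.2152  0.0923]
```

{"op": "drive_tool", "data": {"deltas": [[1, [5, -1, -2], -0.005], [1, [5, -1, -2], -0.005], [0.5, [5, -1, -2], -0.005], [0.3, [5, -1, -2], -0.005], [-1, [5, -1, -2], -0.005]], "grip_force": 30}}

```text
time: 2.2
tcp_pos: [0.4594, -0.213, 0.0959]
tool_rot: [-3.074, -0.633, 0.003]
contact_force: [0.0, 0.9, 5.4]
opening: 0.0596
```

{"op": "drive_tool", "data": {"deltas": [[-1, [0, 0, 0], 0], [-1, [0, 0, 0], 0], [-1, [0, 0, 0], 0], [-1, [0, 0, 0], 0]]}}

```text
time: 2.53
tcp_pos: [0.4592, -0.213, 0.0959]
tool_rot: [-3.074, -0.633, 0.004]
contact_force: [0.5, 0.7, 0.3]
opening: 0.06
```

```bash
python3 go.py .459 -.212 .095 .407
```

```text
d [ 0.2 -1.   0.9] |d| 1.3 turn -0.001 yaw 0.406 F [0.5 0.7 0.3] op 0.06 t 2.53 tcp [ 0.4592 -0.213   0.0959]
```

{"op": "drive_tool", "data": {"deltas": [[-1, [0, 0, -20], 0], [-1, [0, 0, -50], 0], [-1, [0, 0, -80], -0.1], [-1, [0, 0, -105], -0.22], [-1, [0, 0, -110], -0.34]]}}

```text
time: 2.95
tcp_pos: [0.4617, -0.214, 0.21]
tool_rot: [2.92, 1.153, 0.004]
contact_force: [0.4, -0.1, -1.8]
opening: 0.0597
```

```bash
python3 go.py .455 .14 .2 .974;python3 -c "
from h import *
print(r.state()['qpos'])"
```

```text
d [ 236.9 -263.2    9.7] |d| 354.2 turn -0.222 yaw 0.752 F [ 0.4 -0.1 -1.8] op 0.0597 t 2.95 tcp [ 0.4617 -0.214   0.21  ]
[ 0.59716409  0.34110106 -0.30560519  1.91648281  0.12857663  0.89967926
 -0.59046118]
```

{"op": "drive_tool", "data": {"deltas": [[-1, [20, -22, 0], -0.12], [-1, [40, -44, 0], -0.24], [-1, [60, -66, 0], -0.36], [-1, [80, -88, 0], -0.48], [-1, [100, -110, 0], -0.6]]}}

```text
time: 3.37
tcp_pos: [0.459, -0.0641, 0.2098]
tool_rot: [2.443, 1.971, 0.002]
contact_force: [0.5, -0.0, -2.2]
opening: 0.0601
```

```bash
python3 go.py .455 .14 .2 4.432
```

```text
d [198.7 -47.1   9.6] |d| 204.4 turn -3.074 yaw 1.358 F [ 0.5 -0.  -2.2] op 0.0601 t 3.37 tcp [ 0.459  -0.0641  0.2098]
```

{"op": "drive_tool", "data": {"deltas": [[-1, [30, -7, 0], -0.12], [-1, [60, -14, 0], -0.24], [-1, [90, -21, 0], -0.36], [-1, [120, -28, 0], -0.48], [-1, [150, -35, 0], -0.6]]}}

```text
time: 3.78
tcp_pos: [0.456, 0.0911, 0.2096]
tool_rot: [1.744, 2.61, 0.0]
contact_force: [0.5, 1.1, -2.1]
opening: 0.0595
```

{"op": "drive_tool", "data": {"deltas": [[-1, [0, 0, 0], -0.12], [-1, [0, 0, 0], -0.24], [-1, [0, 0, 0], -0.36], [-1, [0, 0, 0], -0.48], [-1, [0, 0, 0], -0.6]]}}

```text
time: 4.2
tcp_pos: [0.4556, 0.091, 0.2094]
tool_rot: [0.886, 3.012, -0.002]
contact_force: [0.5, 0.3, -1.5]
opening: 0.0598
```

{"op": "drive_tool", "data": {"deltas": [[-1, [0, 0, 0], -0.12], [-1, [0, 0, 0], -0.24], [-1, [0, 0, 0], -0.36], [-1, [0, 0, 0], -0.48], [-1, [0, 0, 0], -0.6]]}}

```text
time: 4.62
tcp_pos: [0.4553, 0.0906, 0.2092]
tool_rot: [-0.053, 3.14, -0.003]
contact_force: [-0.7, 0.0, -2.6]
opening: 0.0596
```

{"op": "drive_tool", "data": {"deltas": [[-1, [0, 0, 0], -0.12], [-1, [0, 0, 0], -0.24], [-1, [0, 0, 0], -0.36], [-1, [0, 0, 0], -0.48], [-1, [0, 0, 0], -0.6]]}}

```text
time: 5.03
tcp_pos: [0.4551, 0.0903, 0.209]
tool_rot: [0.987, -2.982, 0.004]
contact_force: [0.1, 0.3, -2.7]
opening: 0.0597
```

```bash
python3 go.py .455 .14 .2 -1.851;python3 -c "
from h import *
print(r.state()['qpos'])"
```

```text
d [-29.6  40.    8.8] |d| 50.5 turn -0.651 yaw -2.502 F [ 0.1  0.3 -2.7] op 0.0597 t 5.03 tcp [0.4551 0.0903 0.209 ]
[ 0.57900705  0.4587793  -1.08054341  1.9919865   0.49271856  0.98135071
  1.46494992]
```

{"op": "drive_tool", "data": {"deltas": [[-1, [0, 0, 0], -0.12], [-1, [0, 0, 0], -0.24], [-1, [0, 0, 0], -0.36], [-1, [0, 0, 0], -0.48], [-1, [0, 0, 0], -0.6]]}}

```text
time: 5.45
tcp_pos: [0.4548, 0.0899, 0.2087]
tool_rot: [1.83, -2.551, 0.004]
contact_force: [0.3, -0.2, -3.0]
opening: 0.0595
```

{"op": "drive_tool", "data": {"deltas": [[-1, [0, 0, 0], -0.05], [-1, [0, 0, 0], -0.05], [-1, [0, 0, 0], -0.05]]}}

```text
time: 5.7
tcp_pos: [0.4546, 0.0896, 0.2084]
tool_rot: [1.89, -2.506, 0.004]
contact_force: [-0.1, -0.2, -0.9]
opening: 0.06
```

Run:
```python
from h import *
from go import go
go(.459,.15,.2,-1.851)
print(r.state()['qpos'])
c=r.get_calibration('wrist')
snap('wrist','w2',s=1.4)
snap('scene','s2',s=1.4); snap('side','d2',s=1.4)
im=cv2.imread('pics/w2.png')
P0=np.array([.476,.208]);th=1.2907;u=np.array([np.cos(th),np.sin(th)]);v=np.array([-u[1],u[0]])
def W(h,y,z): q=P0+h*u+y*v; return [q[0],q[1],z]
for y in(.046,-.046):
    a=proj('wrist',W(0,y,.022),c)*1.4;b=proj('wrist',W(.0525,y,.113),c)*1.4
    cv2.line(im,tuple(int(i) for i in a),tuple(int(i) for i in b),(0,0,255),1)
q=[proj('wrist',W(h,y,.113),c)*1.4 for h,y in((.0525,.056),(.0525,-.056),(.1475,-.056),(.1475,.056))]
cv2.polylines(im,[np.int32(q)],True,(255,0,0),1)
cv2.imwrite('pics/w2o.png',im)
```

```text
d [-59.3  12.4   8.3] |d| 61.2 turn 0.002 yaw -1.849 F [-0.1 -0.2 -0.9] op 0.06 t 5.7 tcp [0.4546 0.0896 0.2084]
[ 0.6546  0.5294 -1.2047  1.99    0.5854  1.0306  2.0355]
```

View pics/w2o.png

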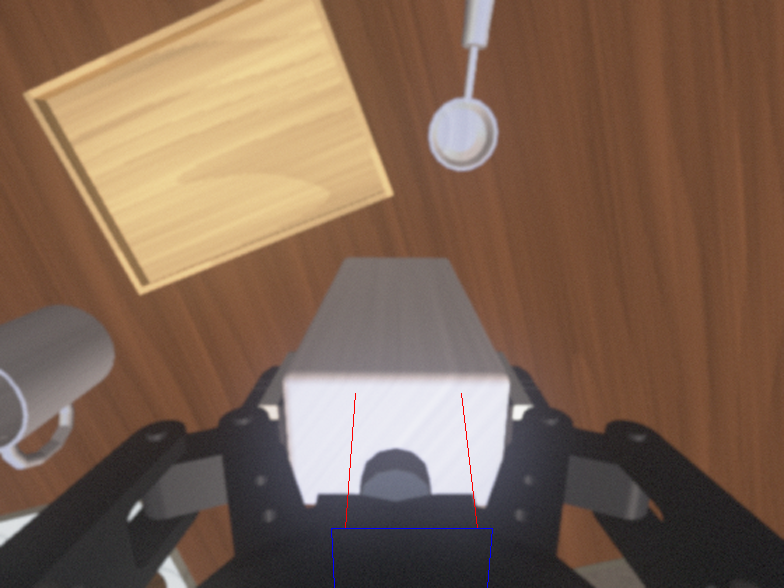

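View pics/s2.png

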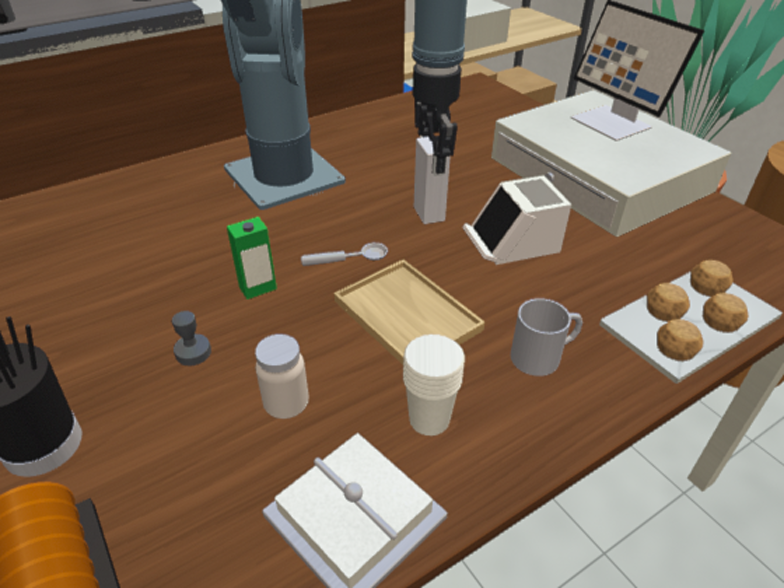

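```bash
cat > pad.py <<'E'
import sys
from go import *
P0=np.array([.476,.208]);th=1.2907;u=np.array([np.cos(th),np.sin(th)])
# usage pad.py yaw h,z h,z ... (mm)
yaw=float(sys.argv[1])
for a in sys.argv[2:]:
    h,z=map(float,a.split(','));q=P0+h/1000*u
    go(q[0],q[1],z/1000,yaw,a)
E
python3 pad.py -1.851 -30,135
```

```text
-30,135 d [-89.8  12.2  73.4] |d| 116.6 turn 0.003 yaw -1.848 F [ 0.7 -0.6 -2.6] op 0.0597 t 5.85 tcp [0.4548 0.0897 0.2086]
```

{"op": "drive_tool", "data": {"deltas": [[-1, [-20, 3, 16], 0], [-1, [-45, 6, 36], 0], [-1, [-68, 9, 56], 0.003], [-1, [-84, 12, 69], 0.003], [-1, [-90, 12, 73], 0.003]], "grip_force": 20}}

```text
time: 6.27
tcp_pos: [0.4666, 0.1819, 0.1338]
tool_rot: [1.89, -2.506, 0.001]
contact_force: [-0.6, -0.0, -2.2]
opening: 0.0596
```

{"op": "drive_tool", "data": {"deltas": [[-1, [0, 0, 0], 0], [-1, [0, 0, 0], 0]]}}

```text
time: 6.43
tcp_pos: [0.4665, 0.182, 0.134]
tool_rot: [1.891, -2.505, 0.001]
contact_force: [-0.0, -0.4, -3.3]
opening: 0.0596
```

```bash
python3 pad.py -1.851 -15,128 4,127 23,122 41,113
python3 - <<'E'
from h import *
print(r.state()['qpos'])
snap('scene','s3',(300,80,440,200),5);snap('side','d3',(120,230,280,370),5)
E
```

```text
-15,128 d [-12.6  -2.    5.9] |d| 14.1 turn 0.002 yaw -1.849 F [-0.  -0.4 -3.3] op 0.0596 t 6.43 tcp [0.4665 0.182  0.134 ]
4,127 d [-31.6  -2.1   6.9] |d| 32.4 turn 0.002 yaw -1.849 F [-0.  -0.4 -3.3] op 0.0596 t 6.43 tcp [0.4665 0.182  0.134 ]
23,122 d [-50.6  -2.1  11.8] |d| 52.0 turn 0.002 yaw -1.849 F [-0.  -0.4 -3.3] op 0.0596 t 6.43 tcp [0.4665 0.182  0.134 ]
41,113 d [-68.6  -2.2  20.7] |d| 71.7 turn 0.002 yaw -1.849 F [-0.  -0.4 -3.3] op 0.0596 t 6.43 tcp [0.4665 0.182  0.134 ]
[ 0.32488555  0.67554901 -1.04614111  1.96137935  0.73080151  0.94698872
  1.77159151]
```

View pics/s3.png

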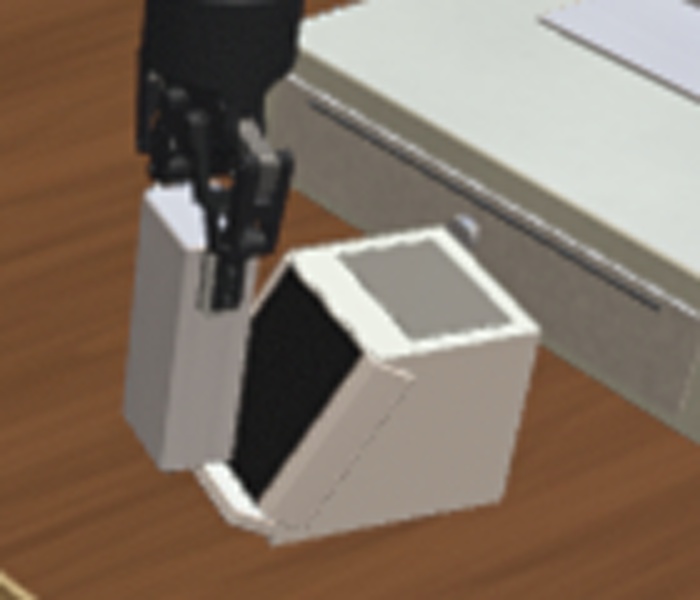

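View pics/d3.png

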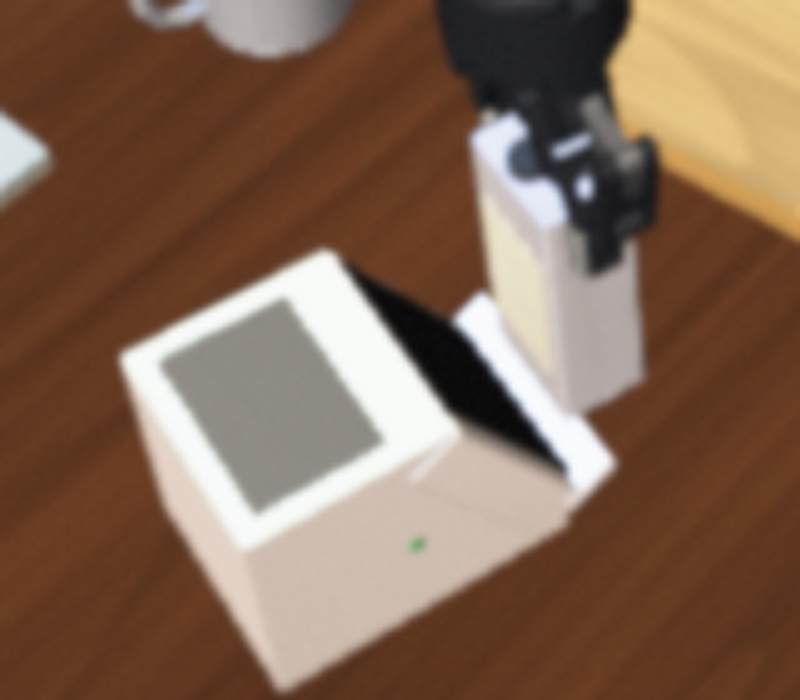

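{"op": "drive_tool", "data": {"deltas": [[-1, [-6, -2, 4], 0.002], [-1, [-12, -2, 6], 0.002], [-1, [-18, -2, 6], 0.002], [-1, [-24, -2, 6], 0.002], [-1, [-31, -2, 7], 0.002]]}}

```text
time: 6.95
tcp_pos: [0.4781, 0.2101, 0.1277]
tool_rot: [1.885, -2.509, 0.005]
contact_force: [-0.7, -3.7, 2.3]
opening: 0.0593
```

```bash
python3 pad.py -1.851  23,122 41,113
python3 - <<'E'
from h import *
snap('scene','s4',(300,80,440,200),5);snap('side','d4',(120,230,280,370),5)
E
```

```text
23,122 d [-20.4   1.5   5.6] |d| 21.2 turn -0.002 yaw -1.853 F [-0.7 -3.7  2.3] op 0.0593 t 6.95 tcp [0.4781 0.2101 0.1277]
41,113 d [-38.5   1.6  14.5] |d| 41.1 turn -0.002 yaw -1.853 F [-0.7 -3.7  2.3] op 0.0593 t 6.95 tcp [0.4781 0.2101 0.1277]
```

View pics/s4.png

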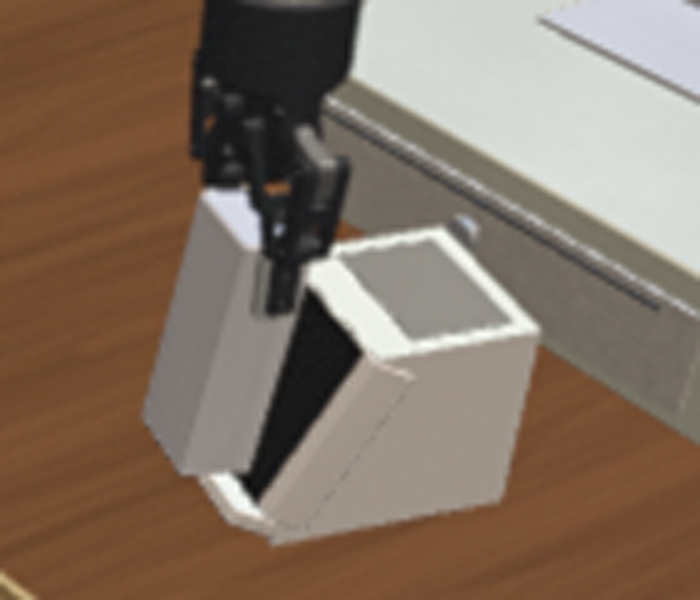

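{"op": "drive_tool", "data": {"deltas": [[-1, [-7, 1.5, 2], -0.002], [-1, [-14, 1.5, 4], -0.002], [-1, [-21, 1.5, 6], -0.002], [-1, [-28, 1.5, 9], -0.002], [-1, [-34, 1.5, 12], -0.002]]}}

```text
time: 7.47
tcp_pos: [0.4857, 0.2458, 0.1151]
tool_rot: [1.891, -2.506, 0.001]
contact_force: [0.0, -2.0, 2.0]
opening: 0.0595
```

```bash
python3 pad.py -1.851 41,113
python3 - <<'E'
from h import *
snap('scene','s5',(300,80,440,200),5);snap('side','d5',(120,230,280,370),5)
E
```

```text
41,113 d [-2.  -1.1  2.1] |d| 3.1 turn 0.002 yaw -1.849 F [ 0. -2.  2.] op 0.0595 t 7.47 tcp [0.4857 0.2458 0.1151]
```

View pics/s5.png

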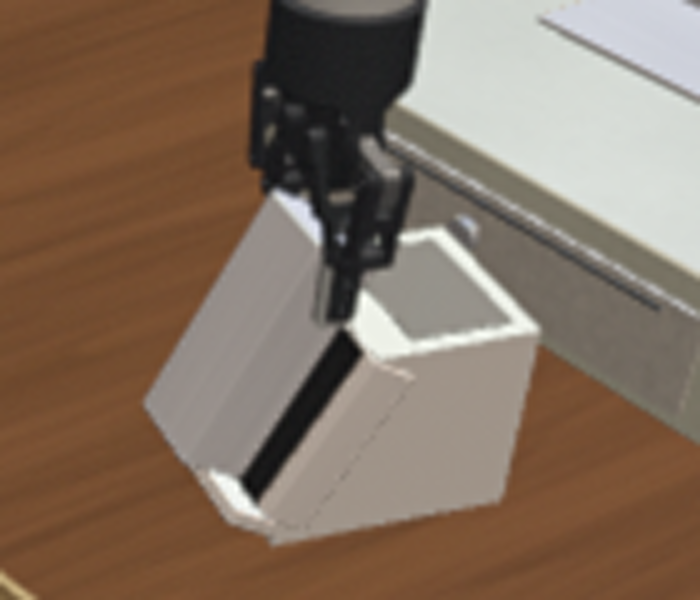

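View pics/d5.png

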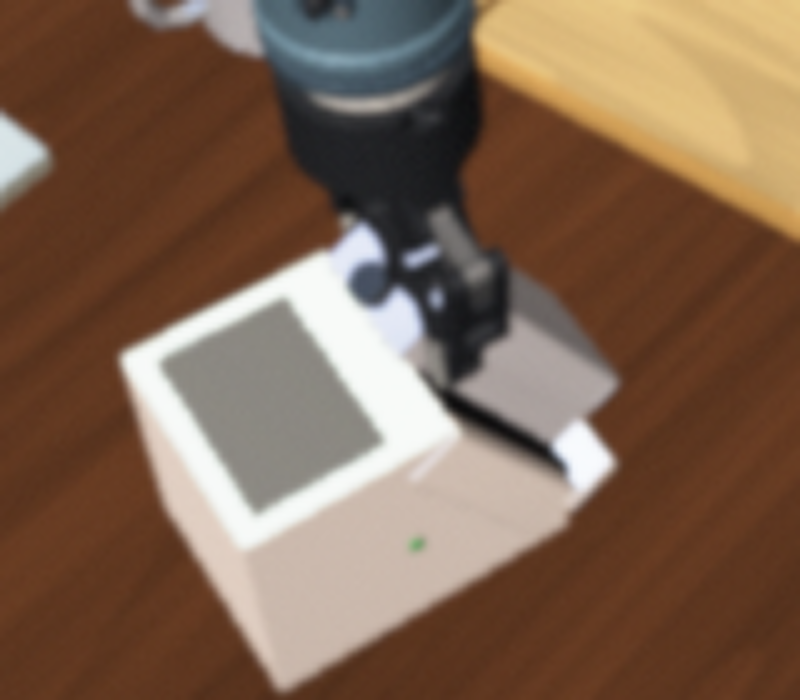

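```bash
cat > ov.py <<'E'
from h import *
import sys
def ov(src,n,crop,s,yo=0.,sg=1,out=None,P0=(.476,.208),th=1.2907):
    im=np.load(f'pics/{src}.npy')[:,:,::-1]
    im=cv2.resize(im[crop[1]:crop[3],crop[0]:crop[2]],None,fx=s,fy=s,interpolation=cv2.INTER_CUBIC)
    c=r.get_calibration(n)
    u=np.array([np.cos(th),np.sin(th),0]);v=np.array([-u[1],u[0],0]);zz=np.array([0,0,1.])
    X=.5*u+np.cos(np.pi/6)*zz;N=-np.cos(np.pi/6)*u+.5*zz;O=np.array([*P0,.022])
    pt=lambda x,y,z:tuple(int(round(t)) for t in (proj(n,O+x*X+y*v+z*N,c)-np.array(crop[:2])+.5)*s-.5)
    for (pts,col) in (([(0,-.046,0),(.105,-.046,0),(.105,.046,0),(0,.046,0)],(0,0,255)),
        ([(0,yo-.03,0),(.14,yo-.03,0),(.14,yo+.03,0),(0,yo+.03,0)],(0,255,0)),
        ([(0,yo-.03,.042),(.14,yo-.03,.042),(.14,yo+.03,.042),(0,yo+.03,.042)],(255,255,0)),
        ([(0,-.055,.016),(0,.055,.016),(0,.055,0),(0,-.055,0)],(255,0,255))):
        cv2.polylines(im,[np.int32([pt(*p) for p in pts])],True,col,1,cv2.LINE_AA)
    cv2.imwrite(f'pics/{out}.png',im)
if __name__=='__main__':
    ov('s5','scene',(300,80,440,200),5,out='s5o'); ov('d5','side',(120,230,280,370),5,out='d5o')
E
python3 ov.py
```

```text
(no output)
```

View pics/s5o.png

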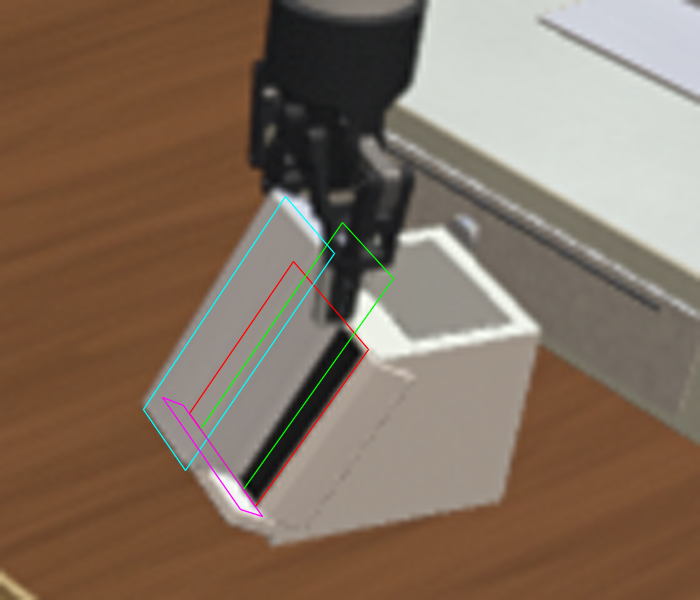

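View pics/d5o.png

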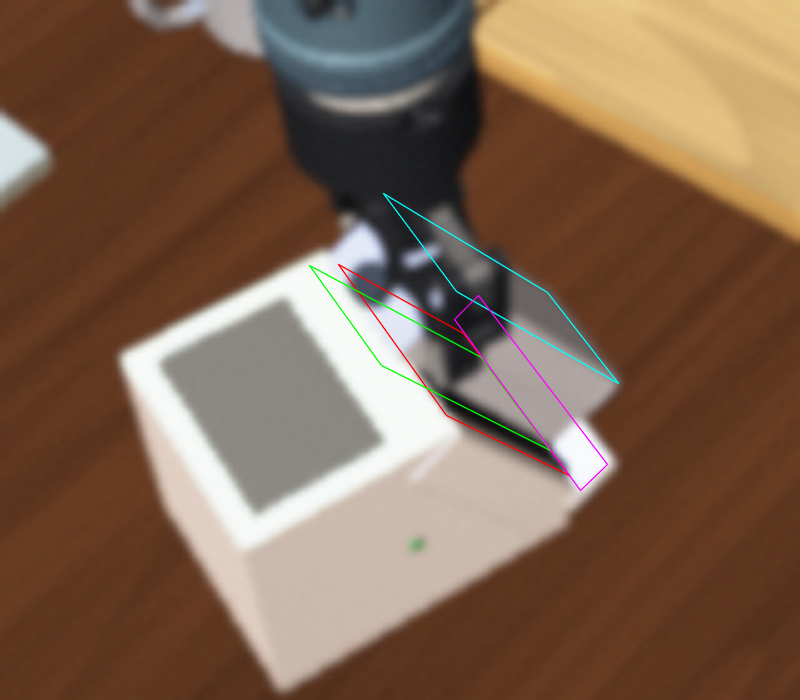

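{"op": "drive_tool", "data": {"deltas": [[-1, [-2, -1, 2], 0.002], [-1, [-3, -1, 3], 0.002], [-1, [-4, -1, 4], 0.002], [-1, [-4, -1, 4], 0.002]]}}

```text
time: 7.9
tcp_pos: [0.4871, 0.2485, 0.1109]
tool_rot: [1.888, -2.506, 0.002]
contact_force: [-2.9, -7.0, 8.1]
opening: 0.0598
```

```bash
python3 pad.py -1.851 41,113
python3 - <<'E'
from h import *
import ov
snap('scene','s6');snap('side','d6')
ov.ov('s6','scene',(300,80,440,200),5,out='s6o')
E
```

```text
41,113 d [ 1.  -0.5 -2.1] |d| 2.4 turn 0.001 yaw -1.85 F [-2.9 -7.   8.1] op 0.0598 t 7.9 tcp [0.4871 0.2485 0.1109]
```

View pics/s6o.png

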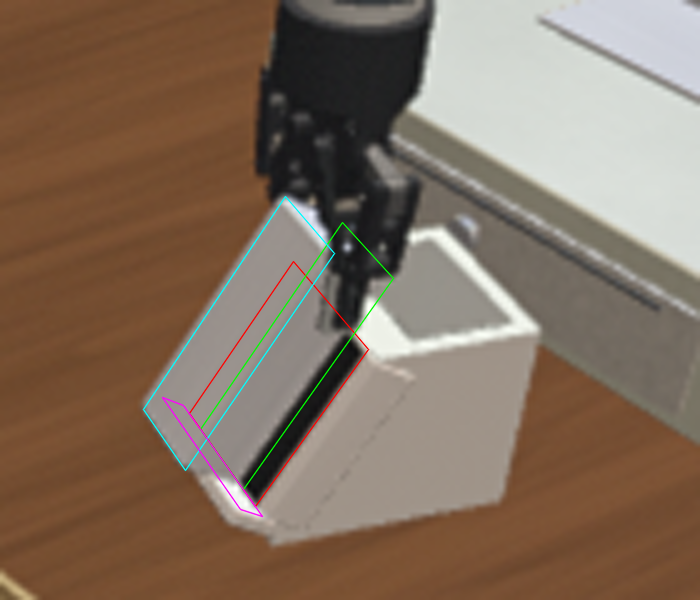

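{"op": "drive_tool", "data": {"deltas": [[0.48, [0, 0, 0], 0], [0.48, [0, 0, 0], 0], [0.48, [0, 0, 0], 0], [0.48, [0, 0, 0], 0], [0.48, [0, 0, 0], 0]]}}

```text
time: 8.42
tcp_pos: [0.4872, 0.2489, 0.111]
tool_rot: [1.888, -2.507, 0.001]
contact_force: [1.3, 0.1, -0.5]
opening: 0.0627
```

{"op": "drive_tool", "data": {"deltas": [[0.48, [0, 0, 0], 0], [0.48, [0, 0, 0], 0], [0.48, [0, 0, 0], 0], [0.48, [0, 0, 0], 0], [0.48, [0, 0, 0], 0]]}}

```text
time: 8.83
tcp_pos: [0.4872, 0.2489, 0.111]
tool_rot: [1.889, -2.507, 0.001]
contact_force: [0.2, -0.5, -0.6]
opening: 0.0634
```

{"op": "drive_tool", "data": {"deltas": [[0.48, [0, 0, 0], 0], [0.48, [0, 0, 0], 0], [0.48, [0, 0, 0], 0], [0.48, [0, 0, 0], 0], [0.48, [0, 0, 0], 0]]}}

```text
time: 9.25
tcp_pos: [0.4872, 0.2489, 0.111]
tool_rot: [1.888, -2.507, 0.001]
contact_force: [-0.5, 0.3, -0.6]
opening: 0.0633
```

```bash
python3 pad.py -1.851 41,113
python3 - <<'E'
from h import *
import ov
snap('scene','s7');snap('side','d7')
ov.ov('s7','scene',(300,80,440,200),5,out='s7o')
ov.ov('d7','side',(120,230,280,370),5,out='d7o')
E
```

```text
41,113 d [ 1.4 -0.5 -2. ] |d| 2.5 turn 0.001 yaw -1.85 F [-0.5  0.3 -0.6] op 0.0633 t 9.25 tcp [0.4872 0.2489 0.111 ]
```

View pics/s7o.png

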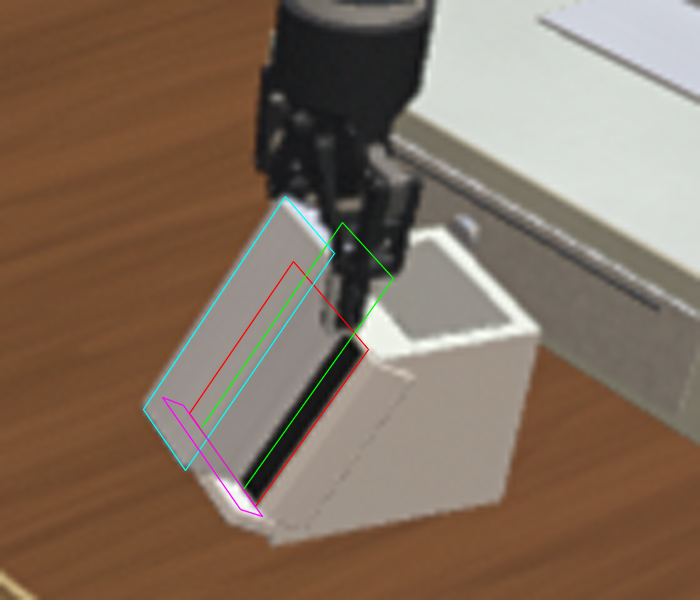

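View pics/d7o.png

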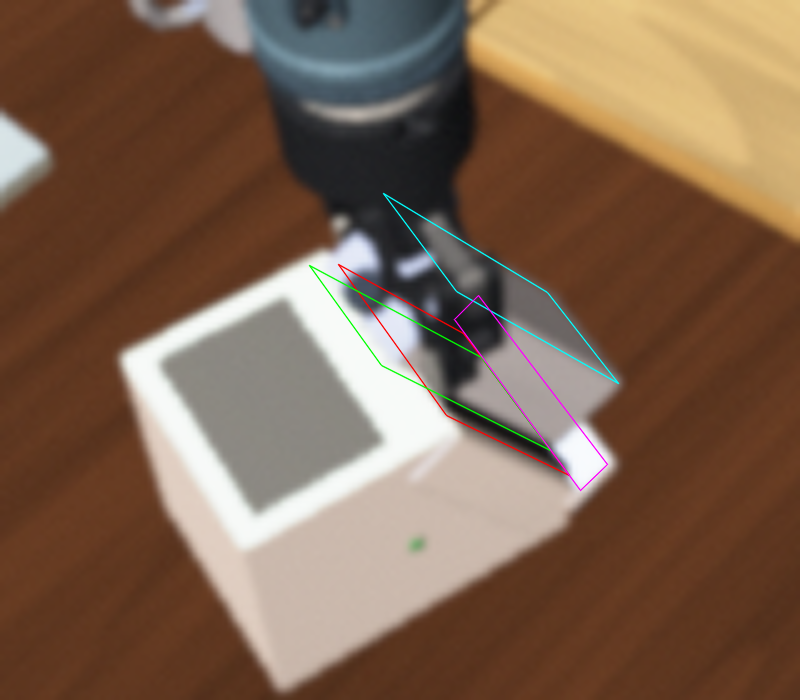

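{"op": "drive_tool", "data": {"deltas": [[-1, [0, 0, 0], 0], [-1, [0, 0, 0], 0], [-1, [0, 0, 0], 0], [-1, [0, 0, 0], 0]], "grip_force": 20}}

```text
time: 9.68
tcp_pos: [0.4871, 0.2489, 0.111]
tool_rot: [1.888, -2.507, 0.001]
contact_force: [-1.1, -0.7, 1.6]
opening: 0.0597
```

```bash
python3 pad.py -1.851 31,113.5 22,117.5 12,120 3,121.5 -16,122.5
```

```text
31,113.5 d [11.4 -0.6 -2.4] |d| 11.7 turn 0.001 yaw -1.85 F [-1.1 -0.7  1.6] op 0.0597 t 9.68 tcp [0.4871 0.2489 0.111 ]
22,117.5 d [20.4 -0.6 -6.4] |d| 21.4 turn 0.001 yaw -1.85 F [-1.1 -0.7  1.6] op 0.0597 t 9.68 tcp [0.4871 0.2489 0.111 ]
12,120 d [30.4 -0.6 -8.9] |d| 31.7 turn 0.001 yaw -1.85 F [-1.1 -0.7  1.6] op 0.0597 t 9.68 tcp [0.4871 0.2489 0.111 ]
3,121.5 d [ 39.4  -0.6 -10.3] |d| 40.7 turn 0.001 yaw -1.85 F [-1.1 -0.7  1.6] op 0.0597 t 9.68 tcp [0.4871 0.2489 0.111 ]
-16,122.5 d [ 58.4  -0.6 -11.3] |d| 59.5 turn 0.001 yaw -1.85 F [-1.1 -0.7  1.6] op 0.0597 t 9.68 tcp [0.4871 0.2489 0.111 ]
```

{"op": "drive_tool", "data": {"deltas": [[-1, [0, 0, 1], 0], [-1, [6, 0, 0], 0], [-1, [12, 0, -2.5], 0], [-1, [18, 0, -5], 0], [-1, [21, 0, -6], 0]]}}

```text
time: 10.1
tcp_pos: [0.4819, 0.2301, 0.1183]
tool_rot: [-1.891, 2.509, 0.001]
contact_force: [-0.1, 4.4, 5.0]
opening: 0.0598
```

```bash
python3 pad.py -1.851 22,117.5 3,121.5 -16,122.5
python3 - <<'E'
from h import *
snap('scene','s8',(300,80,440,200),5)
E
```

```text
22,117.5 d [ 0.8 -0.4  0.8] |d| 1.3 turn 0.001 yaw -1.85 F [-0.1  4.4  5. ] op 0.0598 t 10.1 tcp [0.4819 0.2301 0.1183]
3,121.5 d [19.8 -0.4 -3.2] |d| 20.1 turn 0.001 yaw -1.85 F [-0.1  4.4  5. ] op 0.0598 t 10.1 tcp [0.4819 0.2301 0.1183]
-16,122.5 d [38.8 -0.4 -4.2] |d| 39.1 turn 0.001 yaw -1.85 F [-0.1  4.4  5. ] op 0.0598 t 10.1 tcp [0.4819 0.2301 0.1183]
```

View pics/s8.png

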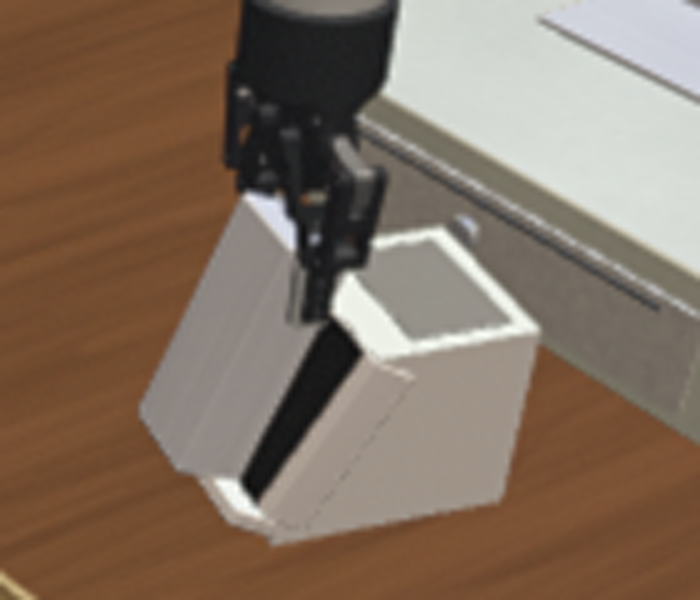

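{"op": "drive_tool", "data": {"deltas": [[-1, [4, 0, 0], 0], [-1, [8, 0, -1], 0], [-1, [12, 0, -1.5], 0], [-1, [16, 0, -2], 0], [-1, [20, 0, -2.5], 0]]}}

```text
time: 10.57
tcp_pos: [0.4766, 0.2116, 0.122]
tool_rot: [-1.889, 2.507, 0.003]
contact_force: [-1.0, 3.8, 9.1]
opening: 0.0594
```

{"op": "drive_tool", "data": {"deltas": [[-1, [4, 0, 0.5], 0], [-1, [8, 0, 0], 0], [-1, [12, 0, 0], 0], [-1, [16, 0, 0], 0], [-1, [20, 0, 0], 0]]}}

```text
time: 10.98
tcp_pos: [0.4712, 0.1928, 0.1226]
tool_rot: [-1.888, 2.505, 0.003]
contact_force: [-0.7, 1.7, 7.2]
opening: 0.0598
```

```bash
python3 pad.py -1.851 -16,122.5
python3 - <<'E'
from h import *
snap('scene','s9',(300,80,440,200),5)
E
```

```text
-16,122.5 d [ 0.  -0.4  0.1] |d| 0.4 turn 0.001 yaw -1.85 F [-0.7  1.7  7.2] op 0.0598 t 10.98 tcp [0.4712 0.1928 0.1226]
```

View pics/s9.png

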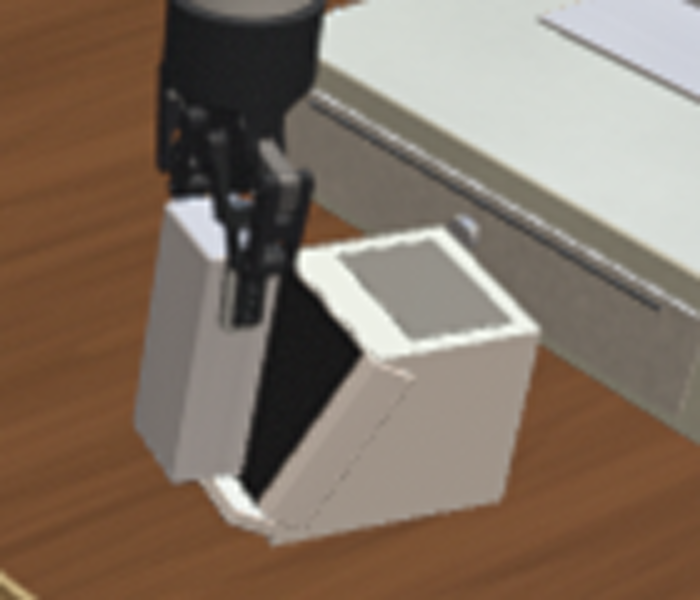

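{"op": "drive_tool", "data": {"deltas": [[-1, [4, 0, 0.5], 0], [-1, [8, 0, 0.5], 0], [-1, [12, 0, 1], 0], [-1, [12, 0, -20], 0], [-1, [14, 0, -50], 0]]}}

```text
time: 11.45
tcp_pos: [0.4645, 0.1749, 0.1699]
tool_rot: [1.886, -2.506, -0.003]
contact_force: [0.8, -0.5, -1.9]
opening: 0.0598
```

{"op": "drive_tool", "data": {"deltas": [[-1, [25, 0, -20], 0], [-1, [50, 0, -25], 0], [-1, [65, 0, -25], 0.12], [-1, [65, 0, -25], 0.24], [-1, [65, 0, -25], 0.36]]}}

```text
time: 11.87
tcp_pos: [0.4453, 0.1087, 0.1939]
tool_rot: [1.391, -2.805, 0.001]
contact_force: [-0.3, -0.1, -2.5]
opening: 0.0601
```

```bash
python3 pad.py -4.992 -30,135;  python3 - <<'E'
from h import *
print(r.state()['qpos'])
snap('scene','s10',(240,60,400,180),5)
E
```

```text
-30,135 d [-70.2  24.6  58.3] |d| 94.5 turn 2.771 yaw -2.221 F [-0.3 -0.1 -2.5] op 0.0601 t 11.87 tcp [0.4453 0.1087 0.1939]
[ 0.53672894  0.49113186 -1.09078     2.01084241  0.53193647  0.97094003
  1.66513507]
```

View pics/s10.png

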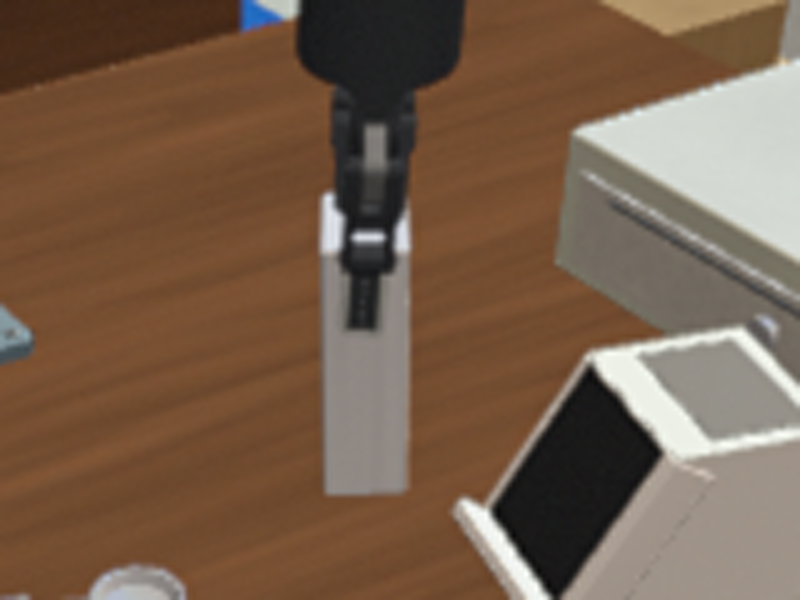

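{"op": "drive_tool", "data": {"deltas": [[-1, [0, 0, 0], 0.12], [-1, [0, 0, 0], 0.24], [-1, [0, 0, 0], 0.36], [-1, [0, 0, 0], 0.48], [-1, [0, 0, 0], 0.6]]}}

```text
time: 12.33
tcp_pos: [0.4444, 0.108, 0.1932]
tool_rot: [0.485, -3.092, 0.008]
contact_force: [0.8, -0.2, -2.9]
opening: 0.0598
```

{"op": "drive_tool", "data": {"deltas": [[-1, [0, 0, 0], 0.12], [-1, [0, 0, 0], 0.24], [-1, [0, 0, 0], 0.36], [-1, [0, 0, 0], 0.48], [-1, [0, 0, 0], 0.6]]}}

```text
time: 12.75
tcp_pos: [0.4431, 0.1065, 0.1922]
tool_rot: [-0.456, -3.096, 0.017]
contact_force: [0.0, 0.5, -2.6]
opening: 0.06
```

{"op": "drive_tool", "data": {"deltas": [[-1, [0, 0, 0], 0.12], [-1, [0, 0, 0], 0.24], [-1, [0, 0, 0], 0.36], [-1, [0, 0, 0], 0.48], [-1, [0, 0, 0], 0.6]]}}

```text
time: 13.17
tcp_pos: [0.4419, 0.1051, 0.1913]
tool_rot: [-1.357, -2.822, 0.027]
contact_force: [-1.0, 0.5, -2.7]
opening: 0.0597
```

{"op": "drive_tool", "data": {"deltas": [[-1, [0, 0, 0], 0.12], [-1, [0, 0, 0], 0.24], [-1, [0, 0, 0], 0.36], [-1, [0, 0, 0], 0.48], [-1, [0, 0, 0], 0.6]]}}

```text
time: 13.58
tcp_pos: [0.4405, 0.1036, 0.1903]
tool_rot: [-2.137, -2.294, 0.037]
contact_force: [0.5, -0.3, -2.3]
opening: 0.0593
```

```bash
python3 pad.py 1.291 -30,135;  python3 -c "
from h import *
print(r.state()['qpos'])"
```

```text
-30,135 d [74.1 33.6 53.7] |d| 97.5 turn 0.351 yaw 1.642 F [ 0.5 -0.3 -2.3] op 0.0593 t 13.58 tcp [0.4405 0.1036 0.1903]
[ 0.13259704  0.32303735 -0.54956153  2.03629686  0.22575366  0.86418128
 -0.47483963]
```

{"op": "drive_tool", "data": {"deltas": [[-1, [12, 6, 0], 0.12], [-1, [25, 12, 0], 0.24], [-1, [38, 18, 0], 0.351], [-1, [45, 22, 0], 0.351], [-1, [45, 22, 0], 0.351]]}}

```text
time: 14.0
tcp_pos: [0.459, 0.151, 0.1887]
tool_rot: [-2.501, -1.897, 0.04]
contact_force: [-0.2, 0.4, -3.0]
opening: 0.0599
```

```bash
python3 pad.py 1.291 -30,135
python3 - <<'E'
from h import *
c=r.get_calibration('wrist')
snap('wrist','w11',s=1.4)
im=cv2.imread('pics/w11.png')
P0=np.array([.476,.208]);th=1.2907;u=np.array([np.cos(th),np.sin(th)]);v=np.array([-u[1],u[0]])
def W(h,y,z): q=P0+h*u+y*v; return [q[0],q[1],z]
q=[proj('wrist',W(h,y,z),c)*1.4 for h,y,z in((0,.046,.022),(0,-.046,.022),(.0525,-.046,.113),(.0525,.046,.113))]
cv2.polylines(im,[np.int32(q)],True,(0,0,255),1)
q=[proj('wrist',W(h,y,.113),c)*1.4 for h,y in((.0525,.056),(.0525,-.056),(.1475,-.056),(.1475,.056))]
cv2.polylines(im,[np.int32(q)],True,(255,0,0),1)
cv2.imwrite('pics/w11o.png',im)
E
```

```text
-30,135 d [30.5  1.7 53.1] |d| 61.3 turn 0.007 yaw 1.298 F [-0.2  0.4 -3. ] op 0.0599 t 14.0 tcp [0.459  0.151  0.1887]
```

View pics/w11o.png

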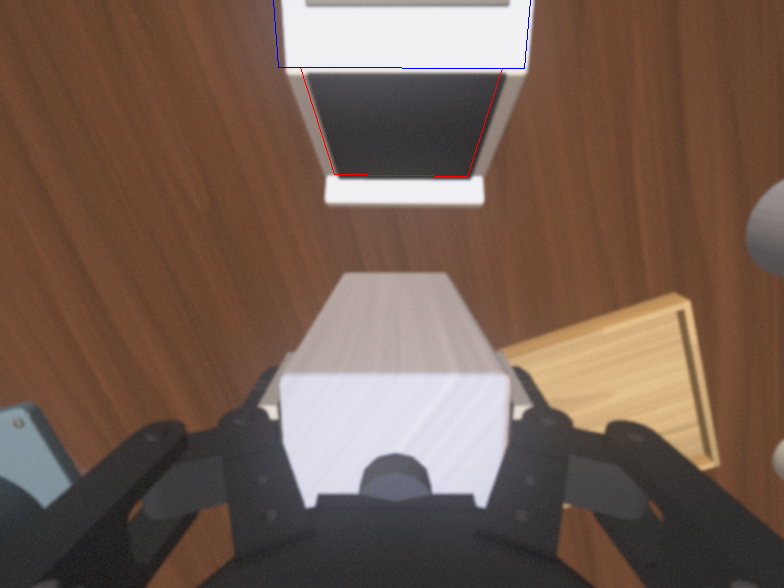

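{"op": "drive_tool", "data": {"deltas": [[-1, [6, 1, 12], 0.007], [-1, [14, 2, 28], 0.007], [-1, [22, 3, 42], 0.007], [-1, [27, 3.7, 50], 0.007], [-1, [27, 3.7, 52], 0.007]]}}

```text
time: 14.47
tcp_pos: [0.4674, 0.1735, 0.1346]
tool_rot: [-2.506, -1.89, 0.046]
contact_force: [0.5, -1.1, -2.0]
opening: 0.0599
```

```bash
python3 pad.py 1.291 -30,135 4,127 23,122 40,112
```

```text
-30,135 d [ 5.5 -1.3 -0.5] |d| 5.7 turn 0.001 yaw 1.292 F [ 0.5 -1.1 -2. ] op 0.0599 t 14.47 tcp [0.4674 0.1735 0.1346]
4,127 d [39.7 -1.1  6.8] |d| 40.2 turn 0.001 yaw 1.292 F [ 0.5 -1.1 -2. ] op 0.0599 t 14.47 tcp [0.4674 0.1735 0.1346]
23,122 d [58.8 -0.9 11.4] |d| 59.9 turn 0.001 yaw 1.292 F [ 0.5 -1.1 -2. ] op 0.0599 t 14.47 tcp [0.4674 0.1735 0.1346]
40,112 d [76.  -0.7 21. ] |d| 78.8 turn 0.001 yaw 1.292 F [ 0.5 -1.1 -2. ] op 0.0599 t 14.47 tcp [0.4674 0.1735 0.1346]
```

{"op": "drive_tool", "data": {"deltas": [[-1, [8, 1, 2], 0], [-1, [16, 1, 5], 0], [-1, [24, 1, 6], 0], [-1, [32, 1, 6.5], 0], [-1, [39, 1, 7], 0]]}}

```text
time: 14.88
tcp_pos: [0.4793, 0.2111, 0.1272]
tool_rot: [-2.506, -1.891, 0.046]
contact_force: [-1.3, -2.4, 0.9]
opening: 0.06
```

{"op": "drive_tool", "data": {"deltas": [[-1, [7, 0, 1.5], 0], [-1, [14, 0, 3], 0], [-1, [20, 0, 5], 0], [-1, [20, 0, 5], 0]]}}

```text
time: 15.22
tcp_pos: [0.4849, 0.2318, 0.1215]
tool_rot: [-2.505, -1.892, 0.045]
contact_force: [0.1, -0.3, -1.9]
opening: 0.0596
```

```bash
python3 pad.py 1.291 23,122 40,112
python3 - <<'E'
from h import *
import ov
snap('scene','s12');snap('side','d12')
ov.ov('s12','scene',(300,80,440,200),5,out='s12o',yo=0)
E
```

```text
23,122 d [-2.3 -2.  -0.4] |d| 3.1 turn 0.003 yaw 1.294 F [ 0.1 -0.3 -1.9] op 0.0596 t 15.22 tcp [0.4849 0.2318 0.1215]
40,112 d [14.9 -1.8  9.3] |d| 17.6 turn 0.003 yaw 1.294 F [ 0.1 -0.3 -1.9] op 0.0596 t 15.22 tcp [0.4849 0.2318 0.1215]
```

View pics/s12o.png

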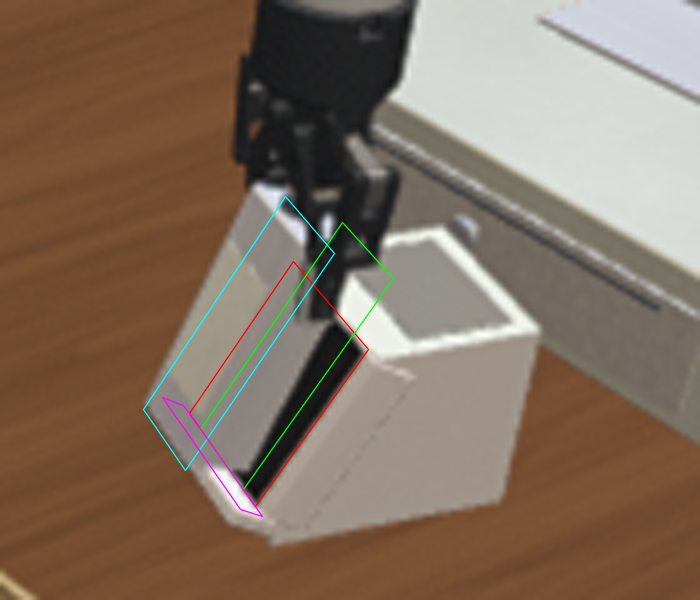

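{"op": "drive_tool", "data": {"deltas": [[-1, [5, 0, 2], 0], [-1, [9, 0, 5], 0], [-1, [13, 0, 8], 0], [-1, [16, 0, 10], 0], [-1, [16, 0, 10.5], 0]]}}

```text
time: 15.73
tcp_pos: [0.4887, 0.2466, 0.1102]
tool_rot: [-2.505, -1.891, 0.046]
contact_force: [-1.1, -2.4, 2.2]
opening: 0.06
```

```bash
python3 pad.py 1.291 40,111
python3 - <<'E'
from h import *
import ov
snap('scene','s13');snap('side','d13')
ov.ov('s13','scene',(300,80,440,200),5,out='s13o',yo=0)
ov.ov('d13','side',(120,230,280,370),5,out='d13o')
E
```

```text
40,111 d [-0.6 -1.5 -0.7] |d| 1.8 turn 0.003 yaw 1.294 F [-1.1 -2.4  2.2] op 0.06 t 15.73 tcp [0.4887 0.2466 0.1102]
```

View pics/s13o.png

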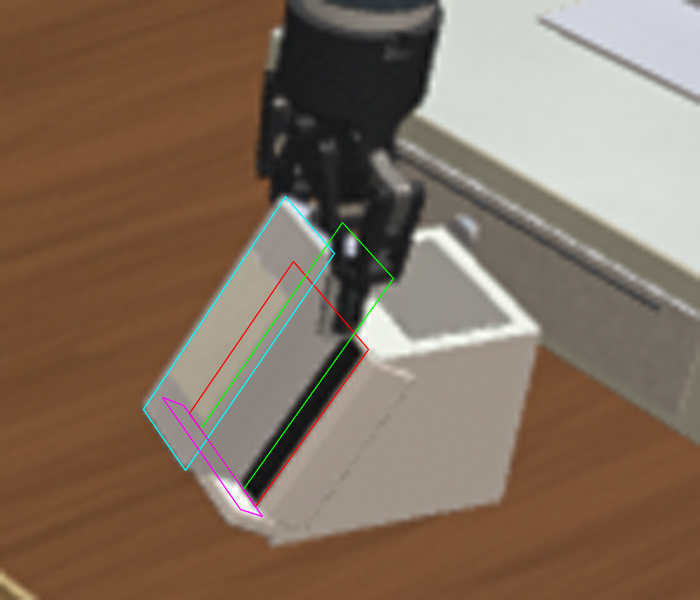

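View pics/d13o.png

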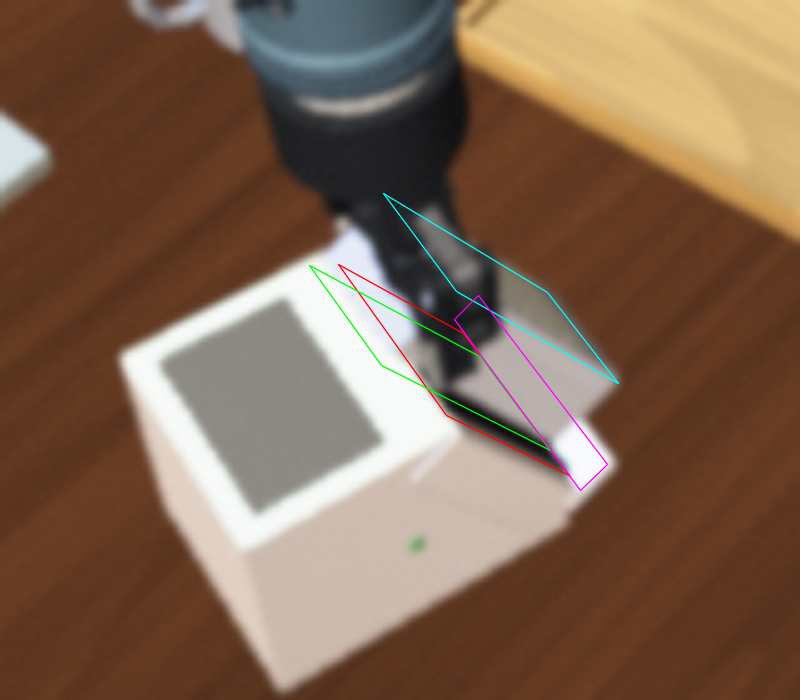

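Seated on pad, back down with the label outside. One small press, then loosen and wait.

{"op": "drive_tool", "data": {"deltas": [[-1, [1, 0, 1], 0], [-1, [1, 0, 1], 0], [-1, [1, 0, 1], 0], [0.48, [0, 0, 0], 0], [0.48, [0, 0, 0], 0]]}}

```text
time: 16.25
tcp_pos: [0.4887, 0.2469, 0.1106]
tool_rot: [-2.504, -1.891, 0.044]
contact_force: [0.3, 0.0, 0.3]
opening: 0.0632
```

{"op": "drive_tool", "data": {"deltas": [[0.48, [0, 0, 0], 0], [0.48, [0, 0, 0], 0], [0.48, [0, 0, 0], 0], [0.48, [0, 0, 0], 0], [0.48, [0, 0, 0], 0]]}}

```text
time: 16.67
tcp_pos: [0.4886, 0.2471, 0.1106]
tool_rot: [-2.504, -1.891, 0.044]
contact_force: [-1.1, 0.1, -0.0]
opening: 0.0632
```

{"op": "drive_tool", "data": {"deltas": [[0.48, [0, 0, 0], 0], [0.48, [0, 0, 0], 0], [0.48, [0, 0, 0], 0], [0.48, [0, 0, 0], 0], [0.48, [0, 0, 0], 0]]}}

```text
time: 17.08
tcp_pos: [0.4886, 0.2471, 0.1106]
tool_rot: [-2.504, -1.891, 0.043]
contact_force: [-0.8, 0.4, 1.3]
opening: 0.0632
```

{"op": "drive_tool", "data": {"deltas": [[0.48, [0, 0, 0], 0], [0.48, [0, 0, 0], 0], [0.48, [0, 0, 0], 0], [0.48, [0, 0, 0], 0], [0.48, [0, 0, 0], 0]]}}

```text
time: 17.5
tcp_pos: [0.4887, 0.2471, 0.1106]
tool_rot: [-2.504, -1.891, 0.043]
contact_force: [0.2, 0.2, -0.2]
opening: 0.0633
```

```bash
python3 pad.py 1.291 40,111
python3 - <<'E'
from h import *
import ov
snap('scene','s14')
ov.ov('s14','scene',(300,80,440,200),5,out='s14o',yo=0)
E
```

```text
40,111 d [-1.1 -1.4 -0.4] |d| 1.8 turn 0.003 yaw 1.294 F [ 0.2  0.2 -0.2] op 0.0633 t 17.5 tcp [0.4887 0.2471 0.1106]
```

View pics/s14o.png

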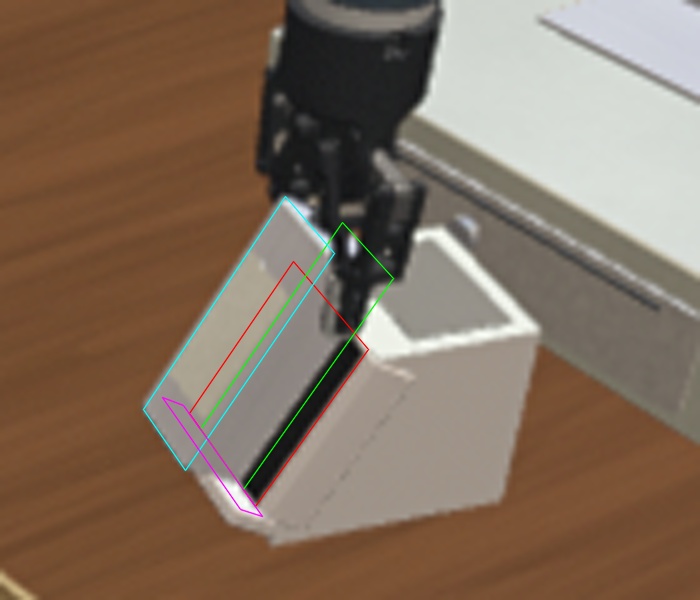

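{"op": "drive_tool", "data": {"deltas": [[-1, [0, 0, 0], 0], [-1, [0, 0, 0], 0], [-1, [0, 0, 0], 0], [-1, [0, 0, 0], 0]], "grip_force": 20}}

```text
time: 17.88
tcp_pos: [0.4888, 0.247, 0.1107]
tool_rot: [-2.504, -1.891, 0.043]
contact_force: [-1.0, -0.7, 2.9]
opening: 0.0598
```

{"op": "drive_tool", "data": {"deltas": [[-1, [0, 0, 1], 0], [-1, [-6, 0, 0], 0], [-1, [-12, 0, -2.5], 0], [-1, [-18, 0, -5], 0], [-1, [-21, 0, -6], 0]]}}

```text
time: 18.3
tcp_pos: [0.4836, 0.2276, 0.118]
tool_rot: [-2.503, -1.89, 0.039]
contact_force: [-1.4, 3.2, 3.9]
opening: 0.0599
```

```bash
python3 pad.py 1.291 3,121.5 -16,122.5 -28,122
```

```text
3,121.5 d [-18.   -2.   -3.1] |d| 18.4 turn 0.003 yaw 1.294 F [-1.4  3.2  3.9] op 0.0599 t 18.3 tcp [0.4836 0.2276 0.118 ]
-16,122.5 d [-37.   -2.1  -3.8] |d| 37.3 turn 0.003 yaw 1.294 F [-1.4  3.2  3.9] op 0.0599 t 18.3 tcp [0.4836 0.2276 0.118 ]
-28,122 d [-49.   -2.1  -3.1] |d| 49.2 turn 0.003 yaw 1.294 F [-1.4  3.2  3.9] op 0.0599 t 18.3 tcp [0.4836 0.2276 0.118 ]
```

{"op": "drive_tool", "data": {"deltas": [[-1, [-4, 0, 0], 0], [-1, [-8, 0, -1], 0], [-1, [-12, 0, -1.5], 0], [-1, [-16, 0, -2], 0], [-1, [-20, 0, -2.5], 0]]}}

```text
time: 18.72
tcp_pos: [0.4783, 0.2091, 0.1215]
tool_rot: [-2.503, -1.891, 0.037]
contact_force: [-1.6, 3.2, 6.0]
opening: 0.0599
```

{"op": "drive_tool", "data": {"deltas": [[-1, [-4, 0, 0.5], 0], [-1, [-8, 0, 0], 0], [-1, [-12, 0, 0], 0], [-1, [-16, 0, 0], 0], [-1, [-20, 0, 0], 0]]}}

```text
time: 19.13
tcp_pos: [0.4728, 0.1896, 0.1221]
tool_rot: [-2.503, -1.891, 0.036]
contact_force: [-0.4, 1.9, 3.3]
opening: 0.0597
```

{"op": "drive_tool", "data": {"deltas": [[-1, [-4, 0, 0.5], 0], [-1, [-8, 0, 0.5], 0], [-1, [-11, 0, 1], 0], [-1, [-12, 0, -20], 0], [-1, [-14, 0, -50], 0]]}}

```text
time: 19.55
tcp_pos: [0.467, 0.1739, 0.1697]
tool_rot: [-2.502, -1.889, 0.05]
contact_force: [0.9, -0.5, -1.9]
opening: 0.0599
```

{"op": "drive_tool", "data": {"deltas": [[-1, [-20, 0, -10], 0], [-1, [-45, 0, -20], 0], [-1, [-60, 0, -25], 0], [-1, [-65, 0, -25], 0], [-1, [-65, 0, -25], 0]], "grip_force": 30}}

```text
time: 19.97
tcp_pos: [0.449, 0.1092, 0.1953]
tool_rot: [-2.505, -1.885, 0.055]
contact_force: [-0.2, 0.3, -3.0]
opening: 0.0596
```

```bash
python3 go.py .53 -.03 .19 1.291
python3 - <<'E'
from h import *
print(r.state()['qpos'])
snap('scene','s15',(220,60,380,180),5)
snap('side','d15',s=1.4)
E
```

```text
d [-111.2  116.5    5.1] |d| 161.1 turn -0.001 yaw 1.29 F [-0.2  0.3 -3. ] op 0.0596 t 19.97 tcp [0.449  0.1092 0.1953]
[ 0.06901583  0.3277504  -0.48451614  2.0033012   0.19769193  0.89140738
 -0.8046293 ]
```

View pics/s15.png

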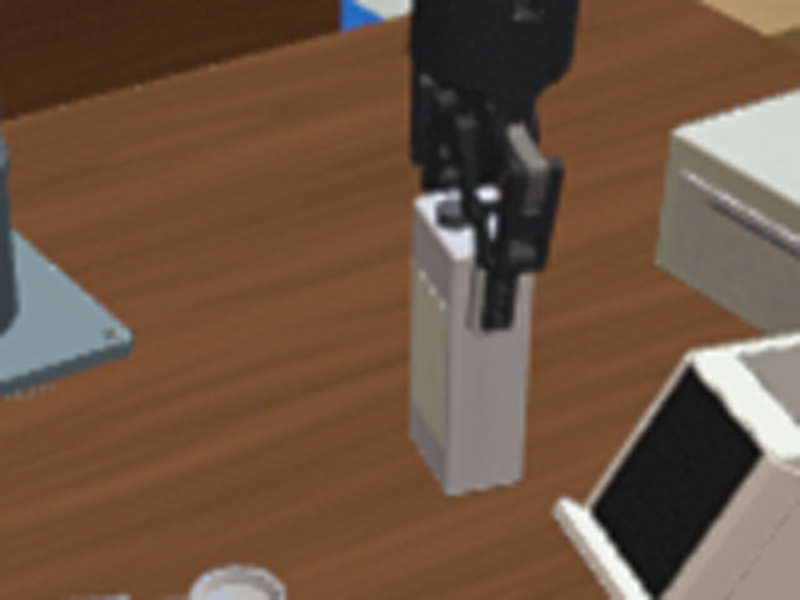

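View pics/d15.png

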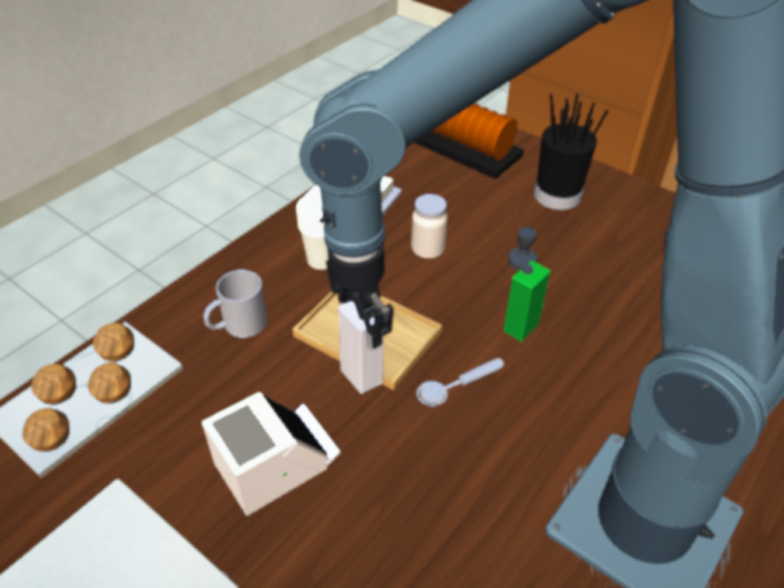

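```bash
python3 go.py .553 -.025 .19 1.291
```

```text
d [-103.1  137.2    4.1] |d| 171.6 turn 0.002 yaw 1.293 F [-0.5 -0.3 -1.6] op 0.0598 t 20.07 tcp [0.4495 0.1118 0.1954]
```

{"op": "drive_tool", "data": {"deltas": [[-1, [-18, 25, 0], 0], [-1, [-42, 55, 0], 0], [-1, [-66, 87, 2], 0], [-1, [-88, 116, 4], 0], [-1, [-100, 132, 4], 0]]}}

```text
time: 20.48
tcp_pos: [0.5509, -0.0241, 0.1889]
tool_rot: [-2.505, -1.885, 0.054]
contact_force: [-0.9, -1.0, -1.8]
opening: 0.0596
```

{"op": "drive_tool", "data": {"deltas": [[-1, [0, 3, 15], 0], [-1, [0, 3, 40], 0], [-1, [0, 3, 60], 0], [-1, [0, 3, 70], 0], [-1, [0, 3, 72], 0]]}}

```text
time: 20.9
tcp_pos: [0.5498, -0.0251, 0.1142]
tool_rot: [-2.5, -1.885, 0.06]
contact_force: [-0.6, 1.2, -1.9]
opening: 0.0597
```

```bash
python3 go.py .553 -.025 .104 1.291
python3 - <<'E'
from h import *
snap('scene','s16',(220,90,380,250),4.5)
snap('side','d16',(180,140,340,290),5)
E
```

```text
d [ 1.2  3.4 10.1] |d| 10.7 turn 0.001 yaw 1.292 F [-0.6  1.2 -1.9] op 0.0597 t 20.9 tcp [ 0.5498 -0.0251  0.1142]
```

View pics/s16.png

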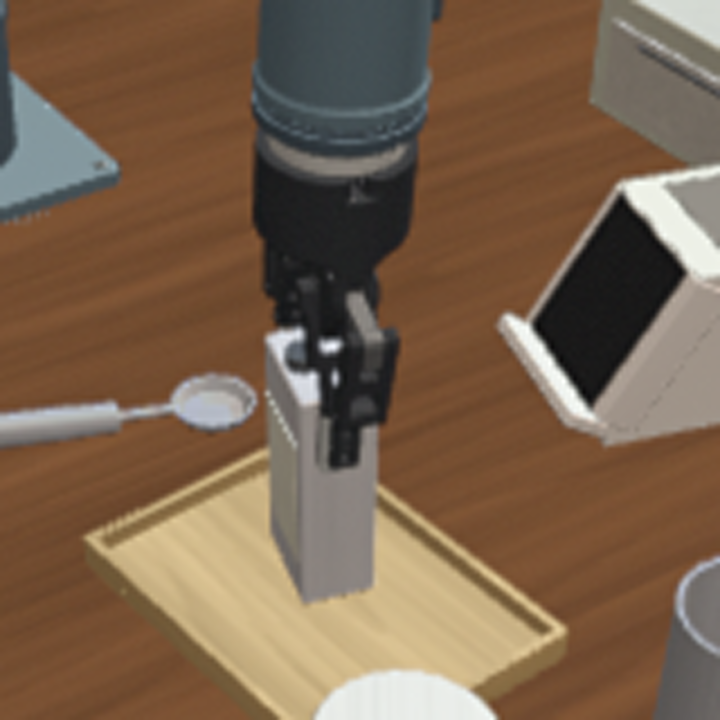

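View pics/d16.png

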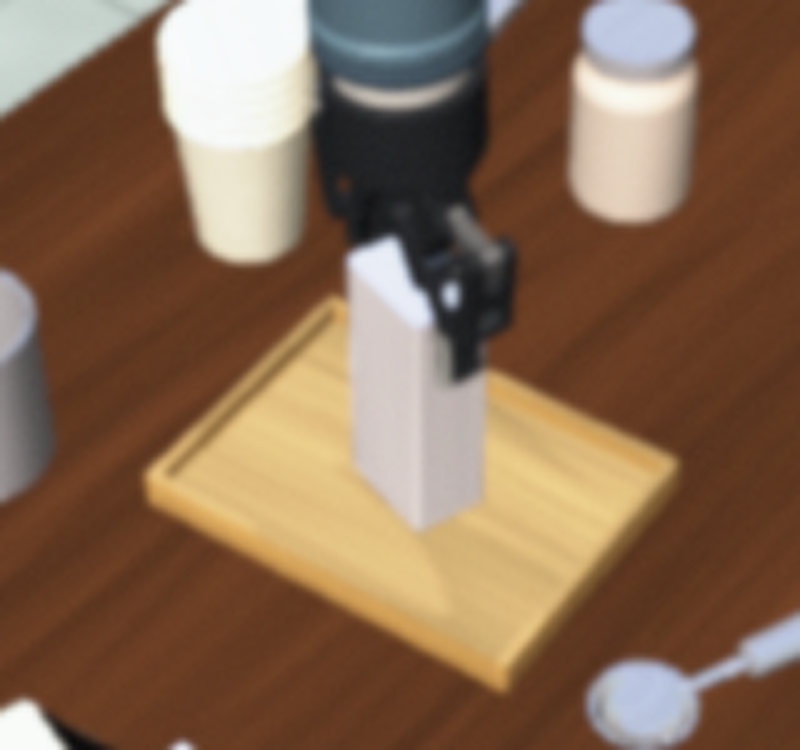

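{"op": "drive_tool", "data": {"deltas": [[-1, [1, 1, 3], 0], [-1, [1, 1, 5], 0], [-1, [1, 1, 6.5], 0], [-1, [1, 1, 7], 0]]}}

```text
time: 21.33
tcp_pos: [0.5528, -0.0246, 0.1099]
tool_rot: [-2.503, -1.887, 0.054]
contact_force: [-0.7, 0.1, -2.2]
opening: 0.0599
```

{"op": "drive_tool", "data": {"deltas": [[-1, [0, 0, 1], 0], [-1, [0, 0, 2], 0], [-1, [0, 0, 2], 0]], "grip_force": 20}}

```text
time: 21.58
tcp_pos: [0.5527, -0.0247, 0.1078]
tool_rot: [-2.503, -1.887, 0.054]
contact_force: [-0.3, 1.0, -2.0]
opening: 0.0598
```

{"op": "drive_tool", "data": {"deltas": [[-1, [0, 0, 1], 0], [-1, [0, 0, 2], 0], [-1, [0, 0, 2.5], 0], [-1, [0, 0, 2.5], 0]]}}

```text
time: 21.92
tcp_pos: [0.5525, -0.0248, 0.1052]
tool_rot: [-2.503, -1.886, 0.054]
contact_force: [0.0, -0.4, -2.5]
opening: 0.0596
```

{"op": "drive_tool", "data": {"deltas": [[-1, [0, 0, 1], 0], [-1, [0, 0, 2], 0], [-1, [0, 0, 2], 0]]}}

```text
time: 22.17
tcp_pos: [0.5522, -0.0249, 0.103]
tool_rot: [-2.503, -1.886, 0.055]
contact_force: [-0.2, 1.3, -3.0]
opening: 0.0598
```

{"op": "drive_tool", "data": {"deltas": [[-1, [0, 0, 1], 0], [-1, [0, 0, 2], 0], [-1, [0, 0, 2], 0]]}}

```text
time: 22.42
tcp_pos: [0.5523, -0.0248, 0.1011]
tool_rot: [-2.503, -1.886, 0.055]
contact_force: [-1.1, -0.1, -0.1]
opening: 0.0596
```

{"op": "drive_tool", "data": {"deltas": [[-1, [0, 0, 1], 0], [-1, [0, 0, 1.5], 0], [-1, [0, 0, 1.5], 0]]}}

```text
time: 22.67
tcp_pos: [0.5523, -0.0246, 0.1008]
tool_rot: [-2.503, -1.887, 0.055]
contact_force: [-3.5, -0.1, 11.1]
opening: 0.0596
```

Run:
```python
from h import *
snap('scene','s17',(240,120,360,250),5)
snap('side','d17',(180,140,340,290),5)
```

```text
(no output)
```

View pics/s17.png

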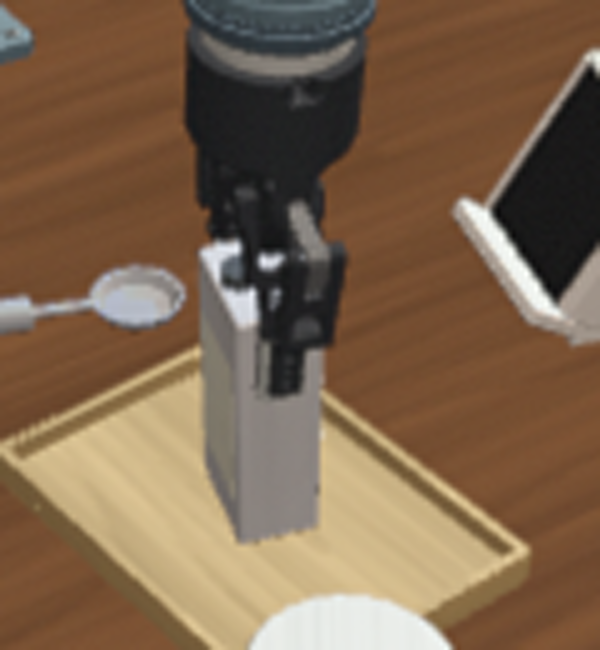

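View pics/d17.png

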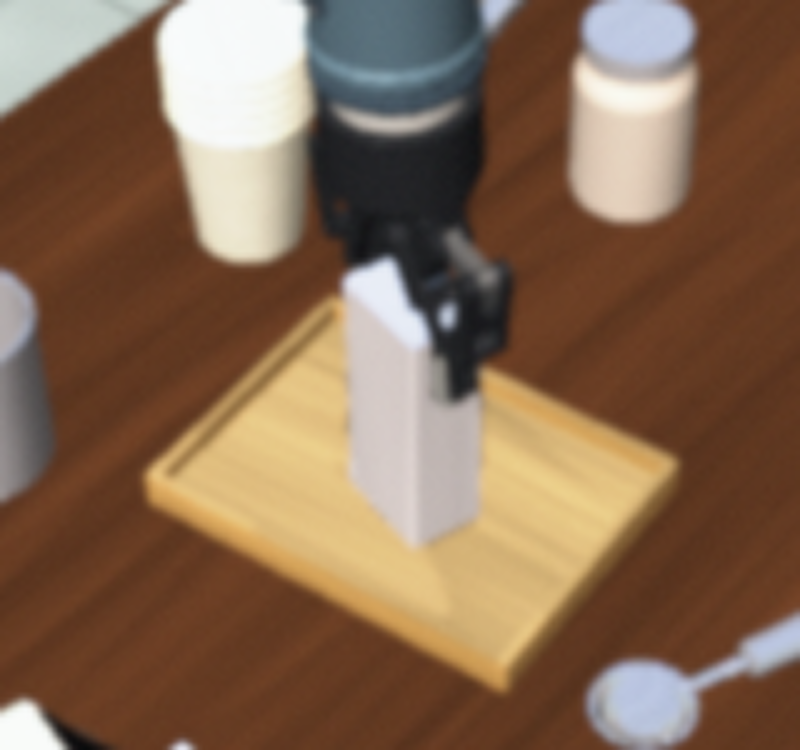

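{"op": "drive_tool", "data": {"deltas": [[-1, [0, 0, 1], 0], [-1, [0, 0, 1], 0], [0.43, [0, 0, 0], 0], [0.46, [0, 0, 0], 0], [0.5, [0, 0, 0], 0]]}}

```text
time: 23.18
tcp_pos: [0.5524, -0.0246, 0.1009]
tool_rot: [-2.503, -1.887, 0.055]
contact_force: [0.4, -0.2, 0.1]
opening: 0.064
```

{"op": "drive_tool", "data": {"deltas": [[0.5, [0, 0, 0], 0], [0.5, [0, 0, 0], 0], [0.5, [0, 0, 0], 0]]}}

```text
time: 23.43
tcp_pos: [0.5524, -0.0246, 0.1008]
tool_rot: [-2.503, -1.887, 0.055]
contact_force: [-1.3, 0.6, 0.9]
opening: 0.0637
```

```bash
python3 go.py .5525 -.025 .101 1.291
python3 - <<'E'
from h import *
snap('scene','s18',(240,120,360,250),5)
snap('side','d18',(180,140,340,290),5)
snap('wrist','w18',s=1.4)
E
```

```text
d [-0.4  0.2 -0.2] |d| 0.5 turn 0.001 yaw 1.292 F [-1.3  0.6  0.9] op 0.0637 t 23.43 tcp [ 0.5524 -0.0246  0.1008]
```

View pics/s18.png

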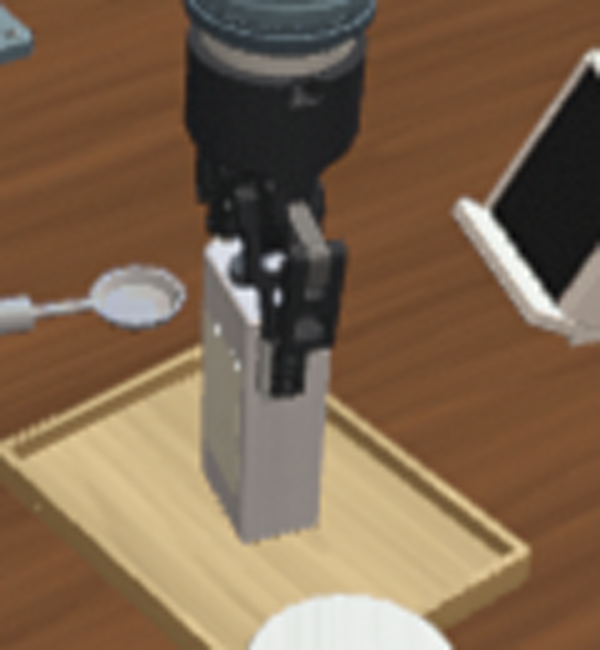

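View pics/w18.png

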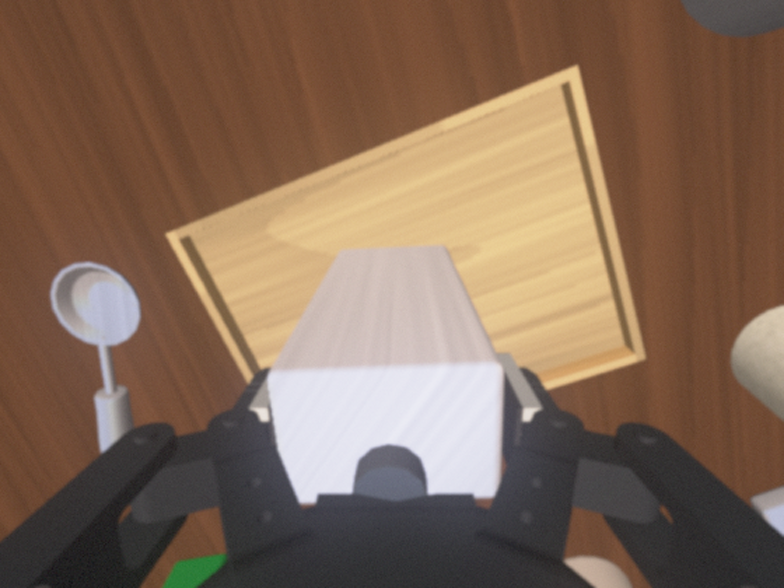

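{"op": "drive_tool", "data": {"deltas": [[0.7, [0, -1.5, 0], 0], [1, [0, -1.5, 0], 0], [1, [0, -1.5, 0], 0], [1, [0, -1.5, 0], 0]]}}

```text
time: 23.92
tcp_pos: [0.5511, -0.0242, 0.1009]
tool_rot: [-2.504, -1.887, 0.054]
contact_force: [0.1, 0.7, 0.4]
opening: 0.0853
```

```bash
python3 go.py .5512 -.025 .221 1.291
```

```text
d [  -3.6   -2.8 -120. ] |d| 120.1 turn 0.001 yaw 1.292 F [0.1 0.7 0.4] op 0.0853 t 23.92 tcp [ 0.5511 -0.0242  0.1009]
```

{"op": "drive_tool", "data": {"deltas": [[1, [-0.5, -0.4, -15], 0], [1, [-1.2, -1, -40], 0], [1, [-2, -1.6, -70], 0], [1, [-3, -2.4, -100], 0], [1, [-3.6, -2.8, -120], 0]]}}

```text
time: 24.33
tcp_pos: [0.5521, -0.0249, 0.2238]
tool_rot: [-2.505, -1.888, 0.051]
contact_force: [1.1, 0.6, -0.9]
opening: 0.0854
```

{"op": "drive_tool", "data": {"deltas": [[1, [-30, 0, -20], 0], [1, [-60, 0, -30], 0], [1, [-80, 0, -30], 0], [1, [-80, 0, -30], 0]]}}

```text
time: 24.67
tcp_pos: [0.5301, -0.1071, 0.2565]
tool_rot: [-2.514, -1.881, 0.053]
contact_force: [-0.1, -0.9, -0.7]
opening: 0.0856
```

Run:
```python
from h import *
snap('scene','s19',s=1.4)
snap('side','d19',s=1.4)
snap('wrist','w19',s=1.4)
```

```text
(no output)
```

View pics/s19.png

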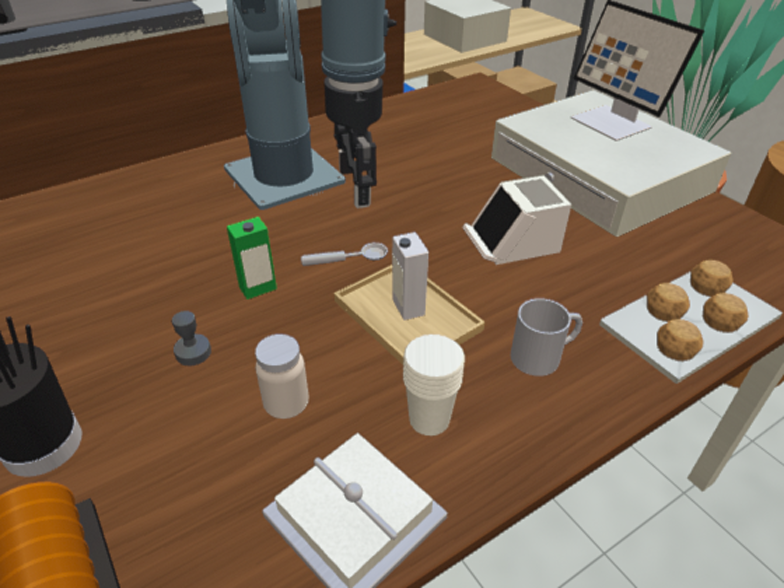

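View pics/w19.png

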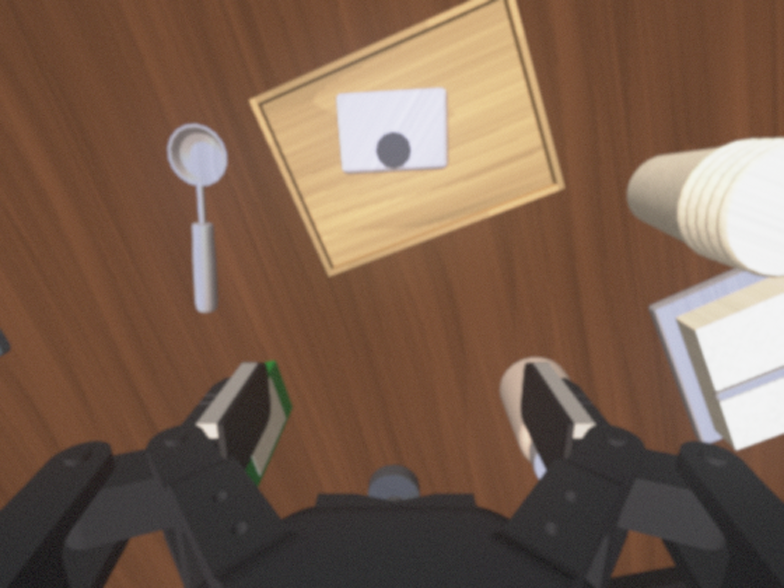

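View pics/d19.png

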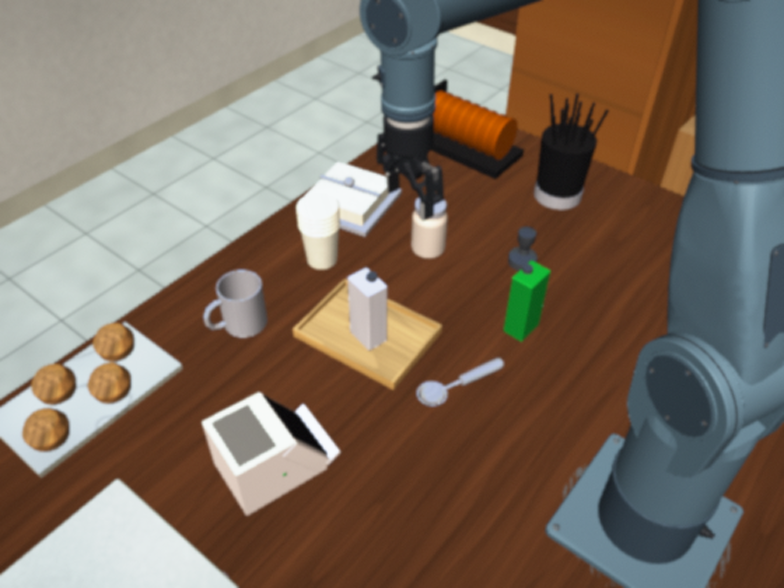

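```bash
python3 -c "
from cell import r
print(r.sign_off(), r.state()['time'])"
```

```text
the job is handed in; nothing more can be done
the job is handed in; nothing more can be done
```

The job is done and handed in: both faces of the bare-metal tin were scanned, front first, and it now stands upright in the wooden tray. I took the bare-metal tin, not the green look-alike with its own label.

- **Front:** I set the foot on the lip and let the tin swivel in a light grip until it lay on the pad. I then loosened the fingers so it rested there by its own weight, for over 1.2 s.
- **Back:** I brought the tin upright against the lip, turned it round and did the same. It again rested for over 1.2 s.
- **Tray:** I lowered the tin until I felt contact (about 11 N), let go gently and backed away.

**Last checks:**
- The drawn outlines matched the tin lying on the pad in the scene pictures. It was centred to within about 2–3 mm: the front sat about 2 mm off to one side, and I corrected that for the back.
- The last pictures show the tin upright in the tray with the gripper well clear. The other things look to be where they started.
- Contact forces at the times I checked stayed below about 12 N, and the clock read about 24.8 s before I handed in.

**Small departures:**
- The tin slid about 3 mm in the grip when I pulled it upright.
- It was a few degrees off upright when it touched the tray, and settled flat as the fingers opened.
- The tool had drifted about 2 degrees from vertical by the end.

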